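Un-nest the specimen baskets and hang each in its beaker

ROBOT

A 6-joint arm with a two-finger parallel gripper is mounted at the origin on a cart in front of the work surface, level with it; the furniture and walls round the work are solid. World frame = base frame: x ahead of the robot, y to its left, z up, the work surface at z = 0. Lengths are in m, angles in rad, forces in N, time in s.
With the tool pointing down it reaches from about 0.3 to 1 m from the base axis. Payload 5.1 kg.
Tool frame: the origin (TCP) lies between the finger pads; the fingertips stand 25 mm ahead of it and the grasp point (between the pads) lies 6 mm ahead of it; z points along the fingers, y is the line along which they close (so a half turn about z gives the same grasp; the last joint's range is limited). The gripper opens to 95 mm and grips with 3 to 60 N. Pads are 20 mm wide; open, the fingers measure 119 mm over their backs; the gripper's body (75 mm by 180 mm) begins 59 mm behind the grasp point.
Start: joints at [1.068, 0.124, 1.65, -0, 1.367, -0.083], TCP at [0.265, 0.594, 0.24] pointing down, gripper open.
Joint ranges: [-2.61, 2.61], [-1.02, 2.33], [0.03, 2.71], [-1.35, 4.49], [0.32, 2.68], [-2.91, 2.91]. Speed limits (rad/s): [2.57, 2.57, 3.14, 3.14, 3.14, 3.14].

INTERFACE

Orientations are given as a unit quaternion [x, y, z, w].
In Python, from bench import status, get_image, job gives the robot as it stands.
- The arm moves only by the tool arm_command, never from a script. Its argument "deltas" is a list of rows, each an object of numbers: "tx", "ty", "tz": the shift along the world's x, y, z in cm; "wx", "wy", "wz": the turn, a rotation vector about the world's x, y, z in rad; "fingers": the opening, from 0 (shut) to 1 (fully open). A call has 1 to 5 rows; each row shifts and turns the commanded pose from where the row before left it; what a row does not reach is not made up. A row lasts 1/8 s, in which the tool goes at most 62.5 mm and 10.7 degrees, less where a joint would pass 70% of its speed; a pose out of reach is approached as far as the arm can. A call is refused whole if a number of a shift passes 6.25 or a number of a turn 0.188, either way. A call with a gripper value outside its range is refused whole. The fingers move at their own pace and stop on an object; the grip force is fixed at half the most. Time passes only in rows, so rows that do not move let the fingers close. It gives the time, the measured TCP pose, the force, the opening and the grip force at its end, in the units of the state.
- status.sense(): the state, without advancing time (a new reading comes with each control period).
- get_image(name): name is "scene" or "top" or "wrist"; returns a dict with "image" (420x560x3 uint8, red, green, blue), "range_z" (420x560 float32, m along the optical axis (not along the pixel's ray), 0 where there is no reading), "mtx" (3x3 intrinsics, pixels), "k1" (the pictures are not rectified: a ray, as slopes to the right and down, at radius r is drawn at 1 + k1 r^2 times it, then the intrinsics apply), "R" (3x3) and "t" (3): a world point X has camera coordinates R X + t; the wrist camera has in their place "hand_eye" (4x4, takes a point from camera to tool coordinates, whose origin is the TCP and whose axes are the flange's). Camera axes: x right, y down, z forward; pixel columns grow to the right and rows downward; lengths in m; the calibration is good to about 2 mm. A picture is of the moment at which its call begins: read the wrist's pose just before it.
- job.finish_job(): hands the job in; it is judged then, once.
The state is a dict: "time": time; "q": joint angles; "joint_vel": joint speeds; "joint_torque": joint torques, N m; "position": TCP position; "tool_rot": TCP orientation; "force": force on the tool from outside, world axes, zero at the start; "torque": the same for the moment, N m; "width": finger opening in m; "finger_force": force on a finger pad.
Only numpy, scipy, OpenCV 4.12 (cv2) and the standard library are available. Lean on these libraries where they do the work, as an engineer would, in place of code of your own. Each camera call takes 0.05 s, during which the arm holds its last target. There are 200 camera calls.

TASK

Set up the beakers for specimen processing: take the nested stack of wire baskets apart from the top, one basket at a time without lifting the one below it, and hang each by its flange in the beaker that it fits (smallest basket in the smallest beaker, and so on up), level and let go, before you take the next. Leave the beakers and the two capped vials standing where they are.

Things in the scene. Friction and masses are not known exactly. Their poses are not given: they have to be found in the camera images.
- basket_small_centre (a point): Smallest of 4 loose round open steel baskets, 55 mm tall, 33 g: mesh cup 34 mm deep, 18 mm wide at the foot, 28 at its top; flange 3 mm thick, 39 mm wide; above it a collar 18 mm tall, 28 mm wide (wall 2.5), to grasp from above. Point: on its axis, half-way up, 27.5 mm above the foot, 9.5 below the flange's top. z: up. Start: top of the nested stack, 21 mm above the next basket's point.
- basket_medium_centre (a point): Second-smallest of 4 loose round open steel baskets, 55 mm tall, 37 g: mesh cup 34 mm deep, 28 mm wide at the foot, 38 at its top; flange 3 mm thick, 49 mm wide; above it a collar 18 mm tall, 38 mm wide (wall 2.5), to grasp from above. Point: on its axis, half-way up, 27.5 mm above the foot, 9.5 below the flange's top. z: up. Start: in the nested stack, 21 mm above the next larger, flange on that one's collar.
- basket_large_centre (a point): Second-largest of 4 loose round open steel baskets, 55 mm tall, 42 g: mesh cup 34 mm deep, 38 mm wide at the foot, 48 at its top; flange 3 mm thick, 59 mm wide; above it a collar 18 mm tall, 48 mm wide (wall 2.5), to grasp from above. Point: on its axis, half-way up, 27.5 mm above the foot, 9.5 below the flange's top. z: up. Start: in the nested stack, 21 mm above the next larger, flange on that one's collar.
- basket_largest_centre (a point): Largest of 4 loose round open steel baskets, 55 mm tall, 46 g: mesh cup 34 mm deep, 48 mm wide at the foot, 58 at its top; flange 3 mm thick, 69 mm wide; above it a collar 18 mm tall, 58 mm wide (wall 2.5), to grasp from above. Point: on its axis, half-way up, 27.5 mm above the foot, 9.5 below the flange's top. z: up. Start: bottom of the nested stack, foot on the table.
- glass_small_mouth (a point): Smallest of 4 loose empty straight clear glass beakers, 38 mm wide, 52 mm tall, mouth 33 mm wide (wall 2.5), 132 g. Point: centre of its mouth, level with the rim. z: up. Fits the basket with the 28 mm collar: the cup hangs free inside, the flange rests on the rim, the basket's point 6.5 mm below this one.
- glass_medium_mouth (a point): Second-smallest of 4 loose empty straight clear glass beakers, 48 mm wide, 55 mm tall, mouth 43 mm wide (wall 2.5), 147 g. Point: centre of its mouth, level with the rim. z: up. Fits the basket with the 38 mm collar: the cup hangs free inside, the flange rests on the rim, the basket's point 6.5 mm below this one.
- glass_large_mouth (a point): Second-largest of 4 loose empty straight clear glass beakers, 58 mm wide, 58 mm tall, mouth 53 mm wide (wall 2.5), 162 g. Point: centre of its mouth, level with the rim. z: up. Fits the basket with the 48 mm collar: the cup hangs free inside, the flange rests on the rim, the basket's point 6.5 mm below this one.
- glass_largest_mouth (a point): Largest of 4 loose empty straight clear glass beakers, 68 mm wide, 62 mm tall, mouth 63 mm wide (wall 2.5), 177 g. Point: centre of its mouth, level with the rim. z: up. Fits the basket with the 58 mm collar: the cup hangs free inside, the flange rests on the rim, the basket's point 6.5 mm below this one.
- stain_vial_centre (a point): Loose amber vial with a black cap, 25 mm across, 48 mm tall, a bystander near the right front corner of the table. The point is its centre, half-way up; z is up.
- scint_vial_centre (a point): Loose clear glass vial with a white cap, 28 mm across, 62 mm tall, a bystander behind the row of beakers, close to the front of the microtome. The point is its centre, half-way up; z is up.
Things that resemble listed ones, but are neither listed nor needed, are in the scene too. Leave any green look-alike of the part that bears basket_small_centre alone.

How it is judged:
By the outcome, as a careful person would: the job done as asked, in the order asked, and still so for the second after the job is handed in, with the robot touching nothing.
It also fails if it takes over 115 s, if anything falls off the work surface, if the arm or the gripper's body presses on something with over 40 N, if the wrist force passes 120 N, or if a joint passes its speed limit or range.

## Working session

There is one attempt and no reset: what is moved stays moved. The work goes in short steps, Python scripts to look and compute and a tool call to move; the robot and the scene stay as the last step left them, time stands still between calls to the robot, and variables do not carry over. Pictures are saved under pics/ and viewed, at most 14 in all, crops included, and the job is handed in when it is done.

Besides the shell and the picture viewer there is one more tool, called after ">>>" in YAML: its name, and indented under it one key for each argument. arm_command: Moves the arm, as the interface text tells. Its arguments: {"type":"object","properties":{"deltas":{"type":"array","items":{"type":"object","properties":{"tx":{"type":"number"},"ty":{"type":"number"},"tz":{"type":"number"},"wx":{"type":"number"},"wy":{"type":"number"},"wz":{"type":"number"},"fingers":{"type":"number"}}}}},"required":["deltas"]}

```bash
ls; mkdir -p pics; cat > h.py <<'E'
import numpy as np, cv2
from bench import status,get_image,job
def save(n,im,box=None,s=1):
    if box: im=im[box[1]:box[3],box[0]:box[2]]
    im=cv2.resize(im,None,fx=s,fy=s,interpolation=cv2.INTER_CUBIC)
    cv2.imwrite('pics/'+n,im[:,:,::-1])
def ray(d,uv,st=None):
    M=d['mtx'];k=float(d['k1'])
    p=cv2.undistortPoints(np.array(uv,float).reshape(-1,1,2),M,np.array([k,0,0,0,0.]),).reshape(-1,2)
    p=np.c_[p,np.ones(len(p))]
    return p
def pose(d,st=None):
    if 'R' in d:
        R=np.array(d['R']);t=np.array(d['t']);return R.T,-R.T@t
    from scipy.spatial.transform import Rotation as Ro
    T=np.eye(4);T[:3,:3]=Ro.from_quat(st['tool_rot']).as_matrix();T[:3,3]=st['position']
    T=T@np.array(d['hand_eye']);return T[:3,:3],T[:3,3]
def onplane(d,uv,z,st=None):
    p=ray(d,uv);A,c=pose(d,st);w=p@A.T
    return c+w*((z-c[2])/w[:,2])[:,None]
def cloud(d,st=None):
    h,w=d['range_z'].shape
    u,v=np.meshgrid(np.arange(w),np.arange(h))
    p=ray(d,np.c_[u.ravel(),v.ravel()]);A,c=pose(d,st)
    return ((p*d['range_z'].reshape(-1,1))@A.T+c).reshape(h,w,3)
E
python3 - <<'E'
from h import *
s=status.sense();print(s)
for n in ['scene','top']:
    d=get_image(n);save(n+'0.png',d['image']);np.savez('pics/'+n+'0.npz',**d);print(n,d['mtx'],d['k1'],pose(d)[1])
E
```

```text
pics
{'time': 0.0, 'q': array([ 1.06837989e+00,  1.24516195e-01,  1.65166667e+00, -1.06217773e-05,
        1.36747230e+00, -8.25841185e-02]), 'joint_vel': array([ 0.0009762 , -0.00127637, -0.00030208,  0.0006747 ,  0.00034651,
       -0.00121827]), 'joint_torque': array([-3.25641107e-03, -4.17609715e+01, -3.59924018e+01,  7.71210389e-02,
        4.94110154e-02, -2.03297250e-04]), 'position': array([0.26468267, 0.59303064, 0.23838414]), 'tool_rot': array([ 2.08376738e-01,  9.78048093e-01, -9.88951875e-04, -2.92379689e-04]), 'force': array([ 0.04742985, -0.23881531, -0.35943797]), 'torque': array([-0.04327096,  0.018907  ,  0.05357372]), 'finger_force': 0.0, 'width': 0.0953415916266784}
scene [[436.06393768   0.         277.21523224]
 [  0.         436.06393768 211.41719792]
 [  0.           0.           1.        ]] -0.056906793385355085 [-0.14709863 -0.68232362  0.60428171]
top [[519.38345867   0.         280.9106446 ]
 [  0.         519.38345867 218.67033715]
 [  0.           0.           1.        ]] -0.20361825367231529 [0.41282646 0.01342559 1.44791076]
```

View pics/scene0.png

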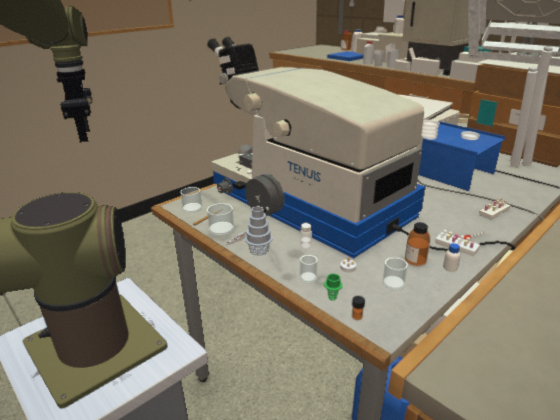

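View pics/top0.png

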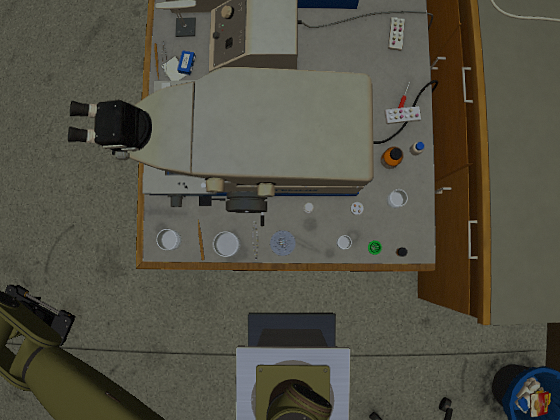

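The candidates in the top view:
- **Stack:** the grey stack at (283,242) is the one wanted. The green look-alike at (375,247) must be left alone.
- **Beakers:** (168,239), (226,243), (344,242) and (398,198).
- **Not beakers:** the scint vial at (308,208), the stain vial at (402,252) and the white rack at (357,208).

Next I'll measure them and check a crop.

```bash
python3 - <<'E'
from h import *
d=dict(np.load('pics/top0.npz'));im=d['image']
C=cloud(d)
b=(140,180,420,270);save('topc.png',im,b,2.8)
for n,(u,v) in dict(A=(168,239),B=(226,243),C=(344,242),D=(398,198),st=(283,242),green=(375,247),stain=(402,252),scint=(308,208)).items():
    P=C[v-22:v+23,u-22:u+23].reshape(-1,3);c=onplane(d,[(u,v)],.055)[0]
    o=P[(P[:,2]>.03)&(P[:,2]<.25)&(np.hypot(*(P-c)[:,:2].T)<.045)]
    print(n,c.round(3),len(o),o[:,2].max().round(3) if len(o) else '', np.percentile(o,[3,97],axis=0).round(3).tolist() if len(o) else '')
P=C[150:230,140:380].reshape(-1,3);print('tall',P[:,2].max())
for y in np.arange(-.3,.4,.05):
    o=P[(abs(P[:,1]-y)<.025)&(P[:,2]>.07)];print(round(y,2),o[:,0].min().round(3) if len(o) else '',end='; ')
s=dict(np.load('pics/scene0.npz'));save('scenec.png',s['image'],(170,170,420,330),3.2)
E
```

```text
A [0.449 0.341 0.055] 153 0.064 [[0.422, 0.317, 0.031], [0.476, 0.371, 0.062]]
B [0.44  0.182 0.055] 140 0.07 [[0.405, 0.151, 0.034], [0.47, 0.215, 0.067]]
C [ 0.445 -0.136  0.055] 62 0.057 [[0.429, -0.155, 0.031], [0.464, -0.118, 0.057]]
D [ 0.565 -0.283  0.055] 119 0.061 [[0.544, -0.308, 0.031], [0.59, -0.26, 0.06]]
st [0.444 0.028 0.055] 501 0.124 [[0.412, 0.001, 0.033], [0.472, 0.061, 0.119]]
green [ 0.432 -0.22   0.055] 117 0.062 [[0.415, -0.238, 0.034], [0.449, -0.203, 0.059]]
stain [ 0.419 -0.293  0.055] 77 0.054 [[0.408, -0.307, 0.037], [0.43, -0.284, 0.053]]
scint [ 0.536 -0.038  0.055] 296 0.248 [[0.528, -0.063, 0.042], [0.573, -0.014, 0.228]]
tall 1.4479107577662307
-0.3 ; -0.25 ; -0.2 ; -0.15 0.571; -0.1 0.571; -0.05 0.529; -0.0 0.413; 0.05 0.524; 0.1 0.485; 0.15 0.523; 0.2 0.528; 0.25 0.539; 0.3 0.57; 0.35 0.569;
```

View pics/topc.png

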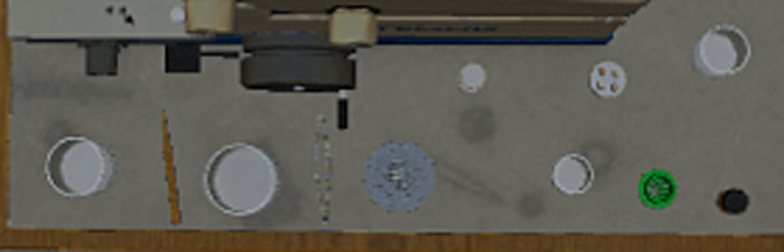

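View pics/scenec.png

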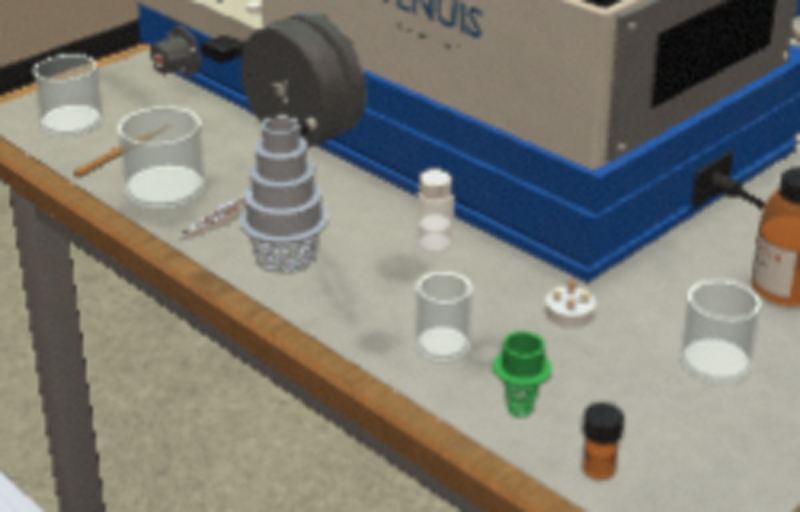

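The crops confirm the sizes: B (240,178) is the largest beaker, A (78,166) the second-largest, D (722,50) the second-smallest and C (572,174) the smallest. The stack is at (398,176), and the handwheel overhangs close to it at (298,65). I'll move in and check how much room there is.

>>> arm_command:
  deltas:
    - {"tx": 4, "ty": -4}
    - {"tx": 4, "ty": -5}
    - {"tx": 4, "ty": -6}
    - {"tx": 3, "ty": -6}
    - {"tx": 0, "ty": -3}

```text
$.deltas[0]: bad value
```

```bash
python3 - <<'E'
from h import *
P=np.concatenate([cloud(dict(np.load(f'pics/{n}0.npz'))).reshape(-1,3) for n in('top','scene')])
for y in np.arange(-.12,.26,.03):
    print(round(y,2),end=': ')
    for x in np.arange(.47,.59,.02):
        o=P[(abs(P[:,1]-y)<.015)&(abs(P[:,0]-x)<.01)&(P[:,2]<.5)]
        print(round(x,2),o[:,2].max().round(2) if len(o) else '-',end='  ')
    print()
s=status.sense();d=get_image('wrist');save('w1.png',d['image']);np.savez('pics/w1.npz',**d,st=s)
print(s['position'],s['tool_rot'],s['q'],d['hand_eye'])
E
```

```text
-0.12: 0.47 0.05  0.49 0.01  0.51 0.01  0.53 0.01  0.55 0.01  0.57 0.35  
-0.09: 0.47 0.01  0.49 0.01  0.51 0.01  0.53 0.01  0.55 0.01  0.57 0.35  
-0.06: 0.47 0.01  0.49 0.01  0.51 0.01  0.53 0.07  0.55 0.07  0.57 0.36  
-0.03: 0.47 0.01  0.49 0.01  0.51 0.01  0.53 0.07  0.55 0.07  0.57 0.36  
0.0: 0.47 0.06  0.49 0.01  0.51 0.01  0.53 0.01  0.55 0.01  0.57 0.37  
0.03: 0.47 0.1  0.49 0.01  0.51 0.01  0.53 0.01  0.55 0.01  0.57 0.37  
0.06: 0.47 0.09  0.49 0.01  0.51 0.01  0.53 0.11  0.55 0.31  0.57 0.37  
0.09: 0.47 0.01  0.49 0.08  0.51 0.08  0.53 0.14  0.55 0.3  0.57 0.37  
0.12: 0.47 0.01  0.49 0.01  0.51 0.01  0.53 0.15  0.55 0.15  0.57 0.38  
0.15: 0.47 0.06  0.49 0.01  0.51 0.01  0.53 0.14  0.55 0.35  0.57 0.38  
0.18: 0.47 0.07  0.49 0.01  0.51 0.01  0.53 0.12  0.55 0.35  0.57 0.38  
0.21: 0.47 0.07  0.49 0.01  0.51 0.01  0.53 0.09  0.55 0.09  0.57 0.38  
0.24: 0.47 0.01  0.49 0.01  0.51 0.01  0.53 0.08  0.55 0.09  0.57 0.38  
[0.26467839 0.59307978 0.23851415] [ 2.08338087e-01  9.78056407e-01 -9.13781489e-04 -2.65312216e-04] [ 1.06842573e+00  1.24439218e-01  1.65153105e+00 -1.92728700e-05
  1.36752533e+00 -8.26155923e-02] [[ 1.71582994e-04 -9.64928199e-01 -2.62513887e-01  7.35099575e-02]
 [ 9.99999476e-01 -9.94678425e-05  1.01923077e-03  3.62677011e-06]
 [-1.00959620e-03 -2.62513924e-01  9.64927676e-01 -1.44468860e-01]
 [ 0.00000000e+00  0.00000000e+00  0.00000000e+00  1.00000000e+00]]
```

View pics/w1.png

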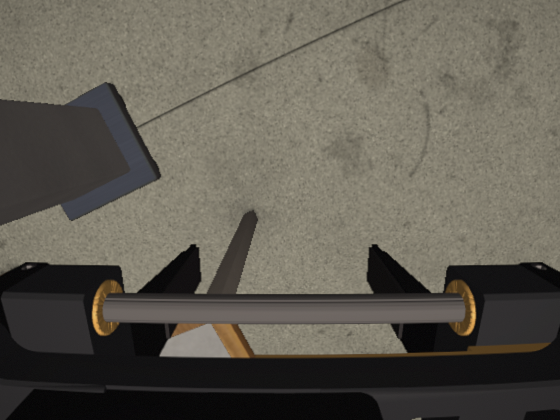

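The move was refused for missing fields, so I'll give all of them. The wrist picture shows only the floor and the fingers, with the tips at about (195,250) and (372,250).

>>> arm_command:
  deltas:
    - {"tx": 4.0, "ty": -4.0, "tz": 0.0, "wx": 0.0, "wy": 0.0, "wz": 0.1, "fingers": 1.0}
    - {"tx": 4.0, "ty": -5.0, "tz": 0.0, "wx": 0.0, "wy": 0.0, "wz": 0.1, "fingers": 1.0}
    - {"tx": 4.0, "ty": -6.0, "tz": 0.0, "wx": 0.0, "wy": 0.0, "wz": 0.1, "fingers": 1.0}
    - {"tx": 4.0, "ty": -6.0, "tz": 0.0, "wx": 0.0, "wy": 0.0, "wz": 0.1, "fingers": 1.0}
    - {"tx": 2.0, "ty": -4.0, "tz": 0.0, "wx": 0.0, "wy": 0.0, "wz": 0.02, "fingers": 1.0}

```text
time: 0.78
position: [0.4343, 0.3585, 0.2393]
tool_rot: [0.0, 1.0, -0.0, -0.0]
force: [0.4, -0.2, 0.1]
width: 0.0951
finger_force: 0.0
```

```bash
cat >> h.py <<'E'
def look(name):
    s=status.sense();d=get_image('wrist');save(name+'.png',d['image']);np.savez('pics/'+name+'.npz',**d,pos=s['position'],rot=s['tool_rot'])
    print(s['time'],s['position'].round(4),s['tool_rot'].round(4),s['force'].round(1),s['width']);return s,d
E
python3 -c "
from h import *
look('w2')"
```

```text
0.775 [0.4343 0.3585 0.2393] [ 1.e-04  1.e+00 -2.e-04 -1.e-04] [ 0.4 -0.2  0.1] 0.09510072751484885
```

View pics/w2.png

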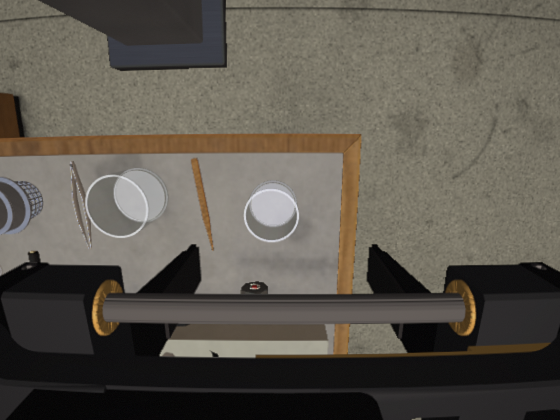

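The wrist view shows beaker A's rim centred at about (272,215) and B's at (117,206), both clear. I'll fit circles in the rim plane.

```bash
cat >> h.py <<'E'
from scipy.optimize import least_squares
def rim(d,st,uv,rpx,z,r,th=None,tol=.004):
    g=cv2.cvtColor(d['image'],cv2.COLOR_RGB2GRAY)
    th_=cv2.morphologyEx(g,cv2.MORPH_TOPHAT,np.ones((7,7),np.uint8))
    v,u=np.nonzero(th_>(th or 35)); k=abs(np.hypot(u-uv[0],v-uv[1])-rpx)<6
    P=onplane(d,np.c_[u,v][k],z,st)[:,:2]
    c=np.median(P,0)
    c=onplane(d,[uv],z,st)[0,:2]
    f=lambda c:np.hypot(*(P-c).T)-r
    c=least_squares(f,c,loss='soft_l1',f_scale=.0008).x
    e=f(c);i=abs(e)<tol
    a=np.arctan2(*(P[i]-c).T);cov=len(np.unique((a*6/np.pi).astype(int)))
    c3=least_squares(lambda q:np.hypot(*(P[i]-q[:2]).T)-q[2],[*c,r],loss='soft_l1',f_scale=.0008).x
    print('rim',c.round(4),'n',i.sum(),'of',len(P),'cov',cov,'free',c3.round(4));return c
def load(n):
    d=dict(np.load('pics/'+n+'.npz'));return d,{'position':d.get('pos'),'tool_rot':d.get('rot')}
E
python3 - <<'E'
from h import *
d,s=load('w2')
rim(d,s,(272,215),27,.058,.02775);rim(d,s,(117,206),31,.062,.03275)
t,_=load('top0')
for n,uv,px,z,r in(('A',(168,240),11,.058,.02775),('B',(226,243),13,.062,.03275),('C',(344,242),8,.052,.01775),('D',(398,198),10,.055,.02275)):
    print(n);rim(t,None,uv,px,z,r)
E
```

```text
rim [0.4483 0.3454] n 232 of 232 cov 8 free [0.4483 0.3454 0.0278]
rim [0.4378 0.184 ] n 332 of 372 cov 11 free [0.4376 0.1843 0.0327]
A
rim [0.4485 0.3451] n 33 of 34 cov 8 free [0.4485 0.3452 0.0278]
B
rim [0.4378 0.1831] n 37 of 37 cov 7 free [0.4378 0.1829 0.0329]
C
rim [ 0.4457 -0.1369] n 26 of 28 cov 10 free [ 0.4457 -0.1371  0.0178]
D
rim [ 0.5679 -0.2852] n 15 of 17 cov 7 free [ 0.5677 -0.2853  0.0228]
```

>>> arm_command:
  deltas:
    - {"tx": 0.0, "ty": -5.0, "tz": 0.0, "wx": 0.0, "wy": 0.0, "wz": 0.0, "fingers": 1.0}
    - {"tx": 0.0, "ty": -6.0, "tz": 0.0, "wx": 0.0, "wy": 0.0, "wz": 0.0, "fingers": 1.0}
    - {"tx": 0.0, "ty": -6.0, "tz": 0.0, "wx": 0.0, "wy": 0.0, "wz": 0.0, "fingers": 1.0}
    - {"tx": 0.0, "ty": -6.0, "tz": 0.0, "wx": 0.0, "wy": 0.0, "wz": 0.0, "fingers": 1.0}
    - {"tx": 0.0, "ty": -5.0, "tz": 0.0, "wx": 0.0, "wy": 0.0, "wz": 0.0, "fingers": 1.0}

```text
time: 1.45
position: [0.4328, 0.079, 0.2395]
tool_rot: [0.0, 1.0, -0.0, 0.0]
force: [0.8, -0.3, 0.2]
width: 0.0951
finger_force: 0.0
```

```bash
python3 -c "
from h import *
look('w3')"
```

```text
1.45 [0.4328 0.079  0.2395] [ 1.e-04  1.e+00 -0.e+00  1.e-04] [ 0.8 -0.3  0.2] 0.09509248604749143
```

View pics/w3.png

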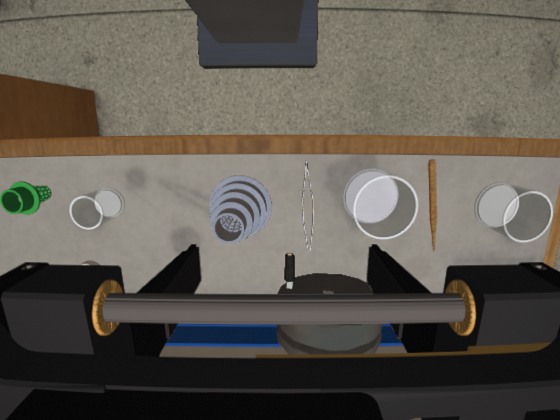

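The small collar's rim is at about (230,228), the stack's lower rings fan out to (250,200), and beaker C's rim is at (86,212). Measuring these.

```bash
python3 - <<'E'
from h import *
d,s=load('w3')
rim(d,s,(86,212),16,.052,.01775)
rim(d,s,(385,206),32,.062,.03275)
rim(d,s,(526,216),25,.058,.02775)
e=cv2.Canny(cv2.cvtColor(d['image'],cv2.COLOR_RGB2GRAY),60,140)
v,u=np.nonzero(e)
k=np.hypot(u-240,v-208)<45;u,v=u[k],v[k]
for nm,z,r,c0 in(('collarS',.118,.014,(230,228)),('flS',.100,.0195,None),('flM',.079,.0245,None),('flL',.058,.0295,None),('flXL',.037,.0345,None),('colXL?',.055,.029,None)):
    P=onplane(d,np.c_[u,v],z,s)[:,:2]
    best=None
    for x in np.arange(.425,.46,.0005):
        for y in np.arange(.01,.05,.0005):
            n=(abs(np.hypot(P[:,0]-x,P[:,1]-y)-r)<.0007).sum()
            if best is None or n>best[0]:best=(n,x,y)
    i=abs(np.hypot(P[:,0]-best[1],P[:,1]-best[2])-r)<.001
    c=least_squares(lambda q:np.hypot(*(P[i]-q).T)-r,best[1:]).x
    print(nm,best,c.round(4))
C=cloud(d,s);Q=C[190:265,190:290].reshape(-1,3)
for a,b in((.108,.13),(.09,.107),(.07,.088),(.05,.068),(.03,.048)):
    o=Q[(Q[:,2]>a)&(Q[:,2]<b)];print(a,len(o),np.percentile(o,[1,99],axis=0).round(3).tolist())
E
```

```text
rim [ 0.4452 -0.1359] n 208 of 208 cov 11 free [ 0.4452 -0.1359  0.0177]
rim [0.4375 0.184 ] n 279 of 279 cov 9 free [0.4375 0.184  0.0327]
rim [0.4483 0.3453] n 302 of 302 cov 11 free [0.4483 0.3453 0.0277]
collarS (np.int64(71), np.float64(0.4285), np.float64(0.037500000000000026)) [0.4286 0.0376]
flS (np.int64(82), np.float64(0.4295), np.float64(0.037000000000000026)) [0.4296 0.0372]
flM (np.int64(95), np.float64(0.431), np.float64(0.037000000000000026)) [0.4311 0.037 ]
flL (np.int64(76), np.float64(0.4395), np.float64(0.03250000000000002)) [0.4395 0.0326]
flXL (np.int64(71), np.float64(0.45), np.float64(0.026000000000000016)) [0.45  0.026]
colXL? (np.int64(79), np.float64(0.4395), np.float64(0.03250000000000002)) [0.4394 0.0327]
0.108 447 [[0.428, 0.018, 0.108], [0.455, 0.045, 0.119]]
0.09 722 [[0.423, 0.012, 0.091], [0.458, 0.05, 0.107]]
0.07 789 [[0.418, 0.008, 0.071], [0.494, 0.085, 0.088]]
0.05 495 [[0.418, 0.003, 0.052], [0.466, 0.06, 0.068]]
0.03 263 [[0.424, -0.003, 0.035], [0.468, 0.065, 0.046]]
```

>>> arm_command:
  deltas:
    - {"tx": 0.8, "ty": -4.8, "tz": 0.0, "wx": 0.0, "wy": 0.0, "wz": 0.0, "fingers": 0.6}
    - {"tx": 0.0, "ty": 0.0, "tz": 0.0, "wx": 0.0, "wy": 0.0, "wz": 0.0, "fingers": 0.6}
    - {"tx": 0.0, "ty": 0.0, "tz": 0.0, "wx": 0.0, "wy": 0.0, "wz": 0.0, "fingers": 0.6}

```text
time: 1.88
position: [0.4412, 0.0333, 0.2394]
tool_rot: [0.0, 1.0, 0.0, -0.0]
force: [-0.4, 0.4, 0.6]
width: 0.0704
finger_force: 0.0
```

```bash
python3 - <<'E'
from h import *
s,d=look('w4')
A,c=pose(d,s)
p=(np.array([[.441,.031,.118]])-c)@A
uv=cv2.projectPoints(p[:,None],np.zeros(3),np.zeros(3),d['mtx'],np.array([float(d['k1']),0,0,0,0]))[0].ravel();print(uv)
save('w4c.png',d['image'],(int(uv[0])-70,int(uv[1])-60,int(uv[0])+70,int(uv[1])+45),5)
C=cloud(d,s).reshape(-1,3)
for a,b in((.11,.13),(.094,.107),(.073,.085),(.052,.065),(.03,.044)):
    o=C[(C[:,2]>a)&(C[:,2]<b)&(np.hypot(C[:,0]-.441,C[:,1]-.031)<.042)];print(a,len(o),np.percentile(o,[1,99],axis=0).round(4).tolist())
E
```

```text
1.875 [0.4412 0.0333 0.2394] [ 1.e-04  1.e+00  3.e-04 -2.e-04] [-0.4  0.4  0.6] 0.07037546289126623
[280.58524191 217.77008951]
0.11 373 [[0.428, 0.0177, 0.1102], [0.4552, 0.0442, 0.1188]]
0.094 641 [[0.4231, 0.0122, 0.0954], [0.4559, 0.0494, 0.1064]]
0.073 615 [[0.4178, 0.007, 0.0739], [0.4575, 0.0545, 0.0845]]
0.052 609 [[0.413, 0.0021, 0.0554], [0.457, 0.0598, 0.0649]]
0.03 584 [[0.4083, -0.003, 0.0345], [0.461, 0.0648, 0.0436]]
```

View pics/w4c.png

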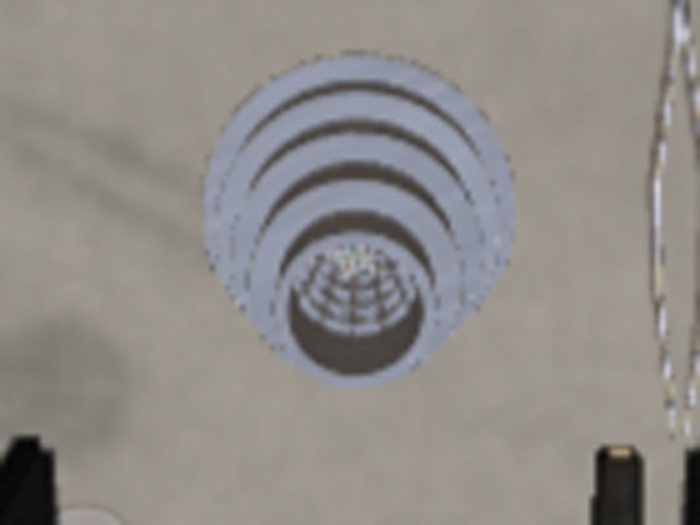

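>>> arm_command:
  deltas:
    - {"tx": 0.1, "ty": -0.2, "tz": -4.0, "wx": 0.0, "wy": 0.0, "wz": 0.0, "fingers": 0.6}
    - {"tx": 0.0, "ty": 0.0, "tz": -4.0, "wx": 0.0, "wy": 0.0, "wz": 0.0, "fingers": 0.6}
    - {"tx": 0.0, "ty": 0.0, "tz": -2.0, "wx": 0.0, "wy": 0.0, "wz": 0.0, "fingers": 0.6}
    - {"tx": 0.0, "ty": 0.0, "tz": 0.0, "wx": 0.0, "wy": 0.0, "wz": 0.0, "fingers": 0.6}
    - {"tx": 0.0, "ty": 0.0, "tz": 0.0, "wx": 0.0, "wy": 0.0, "wz": 0.0, "fingers": 0.6}

```text
time: 2.55
position: [0.443, 0.0315, 0.1408]
tool_rot: [-0.001, 1.0, 0.0, 0.001]
force: [0.4, -0.1, 0.5]
width: 0.0571
finger_force: 0.0
```

>>> arm_command:
  deltas:
    - {"tx": -0.1, "ty": 0.0, "tz": -1.3, "wx": 0.0, "wy": 0.0, "wz": 0.0, "fingers": 0.6}
    - {"tx": 0.0, "ty": 0.0, "tz": 0.0, "wx": 0.0, "wy": 0.0, "wz": 0.0, "fingers": 0.6}
    - {"tx": 0.0, "ty": 0.0, "tz": 0.0, "wx": 0.0, "wy": 0.0, "wz": 0.0, "fingers": 0.6}

```text
time: 2.92
position: [0.4414, 0.0307, 0.1268]
tool_rot: [-0.0, 1.0, -0.0, 0.0]
force: [-0.0, -0.4, 0.4]
width: 0.0567
finger_force: 0.0
```

>>> arm_command:
  deltas:
    - {"tx": 0.0, "ty": 0.0, "tz": 0.0, "wx": 0.0, "wy": 0.0, "wz": 0.0, "fingers": 0.2}
    - {"tx": 0.0, "ty": 0.0, "tz": 0.0, "wx": 0.0, "wy": 0.0, "wz": 0.0, "fingers": 0.2}
    - {"tx": 0.0, "ty": 0.0, "tz": 0.0, "wx": 0.0, "wy": 0.0, "wz": 0.0, "fingers": 0.2}
    - {"tx": 0.0, "ty": 0.0, "tz": 0.0, "wx": 0.0, "wy": 0.0, "wz": 0.0, "fingers": 0.2}
    - {"tx": 0.0, "ty": 0.0, "tz": 0.0, "wx": 0.0, "wy": 0.0, "wz": 0.0, "fingers": 0.2}

```text
time: 3.55
position: [0.4414, 0.0308, 0.1267]
tool_rot: [-0.0, 1.0, 0.0, 0.0]
force: [0.5, 0.5, 0.3]
width: 0.0276
finger_force: 30.0
```

>>> arm_command:
  deltas:
    - {"tx": 0.0, "ty": 0.0, "tz": 1.0, "wx": 0.0, "wy": 0.0, "wz": 0.0, "fingers": 0.2}
    - {"tx": 0.0, "ty": 0.0, "tz": 2.0, "wx": 0.0, "wy": 0.0, "wz": 0.0, "fingers": 0.2}
    - {"tx": 0.0, "ty": 0.0, "tz": 2.5, "wx": 0.0, "wy": 0.0, "wz": 0.0, "fingers": 0.2}
    - {"tx": 0.0, "ty": 0.0, "tz": 1.5, "wx": 0.0, "wy": 0.0, "wz": 0.0, "fingers": 0.2}
    - {"tx": 0.0, "ty": -3.0, "tz": 0.0, "wx": 0.0, "wy": 0.0, "wz": 0.0, "fingers": 0.2}

```text
time: 4.18
position: [0.4423, 0.0012, 0.1987]
tool_rot: [-0.002, 1.0, -0.0, 0.002]
force: [0.5, -0.9, -1.2]
width: 0.0277
finger_force: 30.0
```

>>> arm_command:
  deltas:
    - {"tx": 0.0, "ty": -5.0, "tz": 0.0, "wx": 0.0, "wy": 0.0, "wz": 0.0, "fingers": 0.2}
    - {"tx": 0.3, "ty": -5.0, "tz": 0.0, "wx": 0.0, "wy": 0.0, "wz": 0.0, "fingers": 0.2}
    - {"tx": 0.0, "ty": -3.2, "tz": 0.0, "wx": 0.0, "wy": 0.0, "wz": 0.0, "fingers": 0.2}
    - {"tx": 0.0, "ty": 0.0, "tz": 0.0, "wx": 0.0, "wy": 0.0, "wz": 0.0, "fingers": 0.2}
    - {"tx": 0.0, "ty": 0.0, "tz": 0.0, "wx": 0.0, "wy": 0.0, "wz": 0.0, "fingers": 0.2}

```text
time: 4.8
position: [0.4442, -0.1309, 0.1965]
tool_rot: [-0.0, 1.0, 0.0, -0.0]
force: [0.4, 0.1, 0.1]
width: 0.0276
finger_force: 30.0
```

```bash
python3 - <<'E'
from h import *
s,d=look('w5')
save('w5c.png',d['image'],(140,130,420,340),2.5)
t=get_image('scene');save('s5c.png',t['image'],(200,150,420,310),3.5)
E
```

```text
4.8 [ 0.4442 -0.1309  0.1965] [-0.e+00  1.e+00  3.e-04 -2.e-04] [0.4 0.1 0.1] 0.027575628450920826
```

View pics/w5c.png

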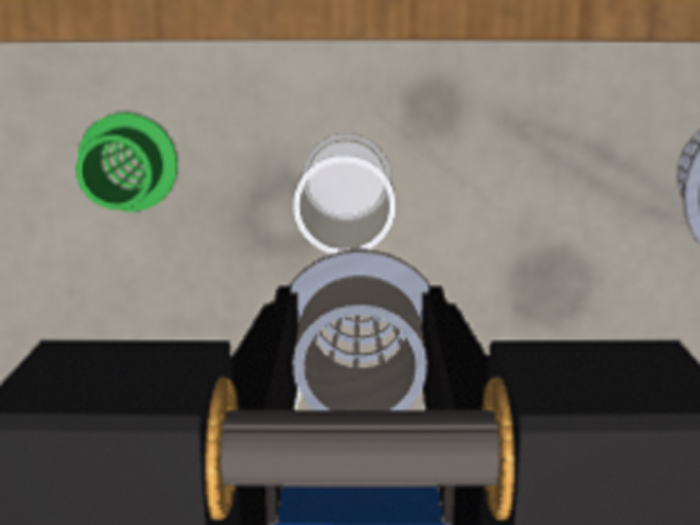

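View pics/s5c.png

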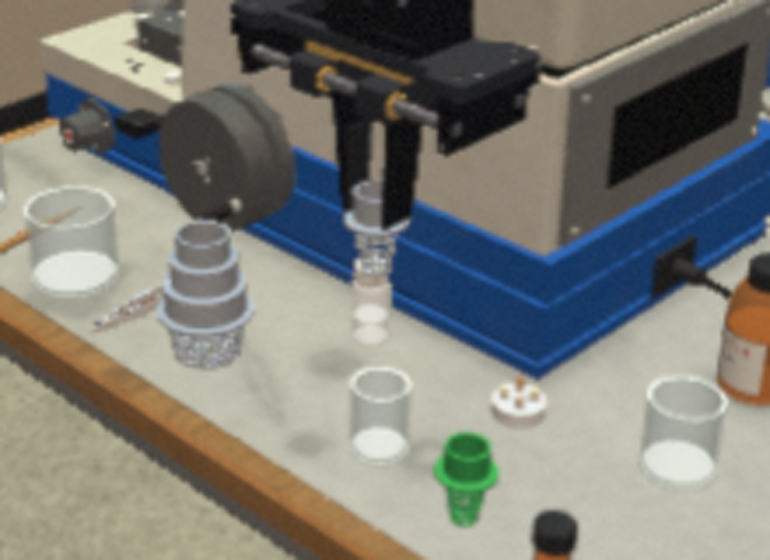

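The small basket hangs level in the grip at crop (358,350). The rest of the stack is intact, and beaker C's rim is at crop (345,205). Next: the final offset.

```bash
python3 - <<'E'
from h import *
d,s=load('w5')
c=rim(d,s,(278,212),20,.052,.01775)
e=cv2.Canny(cv2.cvtColor(d['image'],cv2.COLOR_RGB2GRAY),60,140);v,u=np.nonzero(e)
k=(abs(u-283)<24)&(v>225)&(v<244);P=onplane(d,np.c_[u,v][k],.1698,s)[:,:2]
f=P[P[:,0]<np.percentile(P[:,0],100)]
r=.0195
q=least_squares(lambda q:np.hypot(*(f-q).T)-r,[.4442,-.131],loss='soft_l1',f_scale=.0004).x
print('flange',q.round(4),'tcp',s['position'].round(4))
E
```

```text
rim [ 0.4449 -0.1363] n 197 of 197 cov 9 free [ 0.4449 -0.1363  0.0178]
flange [ 0.4445 -0.1309] tcp [ 0.4442 -0.1309  0.1965]
```

>>> arm_command:
  deltas:
    - {"tx": 0.05, "ty": -0.5, "tz": -2.0, "wx": 0.0, "wy": 0.0, "wz": 0.0, "fingers": 0.2}
    - {"tx": 0.0, "ty": 0.0, "tz": -3.0, "wx": 0.0, "wy": 0.0, "wz": 0.0, "fingers": 0.2}
    - {"tx": 0.0, "ty": 0.0, "tz": -1.5, "wx": 0.0, "wy": 0.0, "wz": 0.0, "fingers": 0.2}
    - {"tx": 0.0, "ty": 0.0, "tz": 0.0, "wx": 0.0, "wy": 0.0, "wz": 0.0, "fingers": 0.2}
    - {"tx": 0.0, "ty": 0.0, "tz": 0.0, "wx": 0.0, "wy": 0.0, "wz": 0.0, "fingers": 0.2}

```text
time: 5.52
position: [0.4456, -0.1363, 0.1328]
tool_rot: [-0.0, 1.0, -0.0, 0.001]
force: [0.0, 0.2, 0.1]
width: 0.0279
finger_force: 30.0
```

>>> arm_command:
  deltas:
    - {"tx": -0.1, "ty": 0.0, "tz": -2.0, "wx": 0.0, "wy": 0.0, "wz": 0.0, "fingers": 0.2}
    - {"tx": 0.0, "ty": 0.0, "tz": -1.5, "wx": 0.0, "wy": 0.0, "wz": 0.0, "fingers": 0.2}
    - {"tx": 0.0, "ty": 0.0, "tz": -1.1, "wx": 0.0, "wy": 0.0, "wz": 0.0, "fingers": 0.2}
    - {"tx": 0.0, "ty": 0.0, "tz": 0.0, "wx": 0.0, "wy": 0.0, "wz": 0.0, "fingers": 0.2}
    - {"tx": 0.0, "ty": 0.0, "tz": 0.0, "wx": 0.0, "wy": 0.0, "wz": 0.0, "fingers": 0.2}

```text
time: 6.15
position: [0.4442, -0.1364, 0.0861]
tool_rot: [-0.0, 1.0, -0.0, 0.0]
force: [0.4, -0.6, 0.1]
width: 0.0279
finger_force: 30.0
```

>>> arm_command:
  deltas:
    - {"tx": 0.03, "ty": 0.0, "tz": -0.25, "wx": 0.0, "wy": 0.0, "wz": 0.0, "fingers": 0.2}
    - {"tx": 0.0, "ty": 0.0, "tz": -0.15, "wx": 0.0, "wy": 0.0, "wz": 0.0, "fingers": 0.2}
    - {"tx": 0.0, "ty": 0.0, "tz": 0.0, "wx": 0.0, "wy": 0.0, "wz": 0.0, "fingers": 0.2}
    - {"tx": 0.0, "ty": 0.0, "tz": 0.0, "wx": 0.0, "wy": 0.0, "wz": 0.0, "fingers": 0.2}

```text
time: 6.65
position: [0.4442, -0.1363, 0.0818]
tool_rot: [-0.0, 1.0, -0.0, 0.0]
force: [0.2, -0.3, 0.3]
width: 0.0273
finger_force: 30.0
```

>>> arm_command:
  deltas:
    - {"tx": 0.0, "ty": 0.0, "tz": -0.06, "wx": 0.0, "wy": 0.0, "wz": 0.0, "fingers": 0.2}
    - {"tx": 0.0, "ty": 0.0, "tz": 0.0, "wx": 0.0, "wy": 0.0, "wz": 0.0, "fingers": 0.2}
    - {"tx": 0.0, "ty": 0.0, "tz": 0.0, "wx": 0.0, "wy": 0.0, "wz": 0.0, "fingers": 0.2}

```text
time: 7.02
position: [0.4444, -0.1364, 0.0817]
tool_rot: [-0.0, 1.0, -0.0, 0.0]
force: [-1.0, -0.2, 6.1]
width: 0.0275
finger_force: 30.0
```

>>> arm_command:
  deltas:
    - {"tx": 0.0, "ty": 0.0, "tz": 0.03, "wx": 0.0, "wy": 0.0, "wz": 0.0, "fingers": 0.35}
    - {"tx": 0.0, "ty": 0.0, "tz": 0.0, "wx": 0.0, "wy": 0.0, "wz": 0.0, "fingers": 0.4}
    - {"tx": 0.0, "ty": 0.0, "tz": 0.0, "wx": 0.0, "wy": 0.0, "wz": 0.0, "fingers": 0.45}
    - {"tx": 0.0, "ty": 0.0, "tz": 2.0, "wx": 0.0, "wy": 0.0, "wz": 0.0, "fingers": 0.6}
    - {"tx": 0.0, "ty": 0.0, "tz": 6.0, "wx": 0.0, "wy": 0.0, "wz": 0.0, "fingers": 0.7}

```text
time: 7.65
position: [0.4414, -0.1351, 0.1582]
tool_rot: [-0.0, 1.0, 0.002, -0.004]
force: [0.7, -1.0, 0.4]
width: 0.0574
finger_force: 0.0
```

>>> arm_command:
  deltas:
    - {"tx": 0.0, "ty": 5.0, "tz": 4.0, "wx": 0.0, "wy": 0.0, "wz": 0.0, "fingers": 0.7}
    - {"tx": 0.0, "ty": 6.0, "tz": 3.0, "wx": 0.0, "wy": 0.0, "wz": 0.0, "fingers": 0.7}
    - {"tx": 0.0, "ty": 5.5, "tz": 0.0, "wx": 0.0, "wy": 0.0, "wz": 0.0, "fingers": 0.7}
    - {"tx": 0.0, "ty": 0.0, "tz": 0.0, "wx": 0.0, "wy": 0.0, "wz": 0.0, "fingers": 0.7}
    - {"tx": 0.0, "ty": 0.0, "tz": 0.0, "wx": 0.0, "wy": 0.0, "wz": 0.0, "fingers": 0.7}

```text
time: 8.28
position: [0.4439, 0.0233, 0.2279]
tool_rot: [-0.0, 1.0, -0.0, -0.0]
force: [0.5, -0.6, 0.6]
width: 0.0664
finger_force: 0.0
```

```bash
cat >> h.py <<'E'
def stack(d,s,c,zs,cd=.0):
    C=cloud(d,s).reshape(-1,3)
    for z,r in zs:
        o=C[(C[:,2]>z-.004)&(C[:,2]<z+.008)&(np.hypot(C[:,0]-c[0],C[:,1]-c[1])<r+.006)]
        p=np.percentile(o,[1,99],axis=0);print('z',z,len(o),'x',(p[0,0]+r).round(4),'y',((p[0,1]+p[1,1])/2).round(4))
E
python3 - <<'E'
from h import *
s,d=look('w6')
stack(d,s,(.4422,.031),((.079,.0245),(.058,.0295),(.037,.0345)))
a=d['image'][140:270,90:470]
t=get_image('scene')['image'][170:310,200:420]
save('w6c.png',np.vstack([cv2.resize(a,(760,260)),cv2.resize(t,(534,340))[:, :].repeat(1,0) if 0 else np.pad(cv2.resize(t,(520,331)),((0,0),(0,240),(0,0)))]))
E
```

```text
8.275 [0.4439 0.0233 0.2279] [-4.e-04  1.e+00 -2.e-04 -4.e-04] [ 0.5 -0.6  0.6] 0.0664366916231919
z 0.079 769 x 0.4426 y 0.0308
z 0.058 710 x 0.4426 y 0.0309
z 0.037 831 x 0.443 y 0.0308
```

View pics/w6c.png

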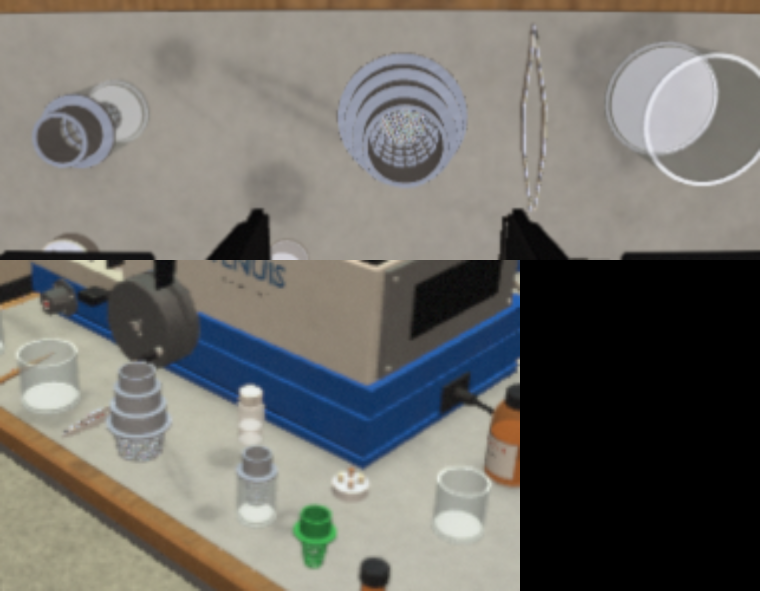

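The small basket hangs level in beaker C at (255,470), and three baskets remain. Next is the medium one.

>>> arm_command:
  deltas:
    - {"tx": -0.15, "ty": 0.75, "tz": -4.0, "wx": 0.0, "wy": 0.0, "wz": 0.0, "fingers": 0.65}
    - {"tx": 0.0, "ty": 0.0, "tz": -4.0, "wx": 0.0, "wy": 0.0, "wz": 0.0, "fingers": 0.65}
    - {"tx": 0.0, "ty": 0.0, "tz": -2.3, "wx": 0.0, "wy": 0.0, "wz": 0.0, "fingers": 0.65}
    - {"tx": 0.0, "ty": 0.0, "tz": 0.0, "wx": 0.0, "wy": 0.0, "wz": 0.0, "fingers": 0.65}
    - {"tx": 0.0, "ty": 0.0, "tz": 0.0, "wx": 0.0, "wy": 0.0, "wz": 0.0, "fingers": 0.65}

```text
time: 9.0
position: [0.4434, 0.0301, 0.1263]
tool_rot: [0.001, 1.0, -0.0, 0.001]
force: [0.0, 0.5, 0.7]
width: 0.062
finger_force: 0.0
```

>>> arm_command:
  deltas:
    - {"tx": -0.1, "ty": 0.1, "tz": -1.2, "wx": 0.0, "wy": 0.0, "wz": 0.0, "fingers": 0.65}
    - {"tx": 0.0, "ty": 0.0, "tz": -0.8, "wx": 0.0, "wy": 0.0, "wz": 0.0, "fingers": 0.65}
    - {"tx": 0.0, "ty": 0.0, "tz": 0.0, "wx": 0.0, "wy": 0.0, "wz": 0.0, "fingers": 0.65}
    - {"tx": 0.0, "ty": 0.0, "tz": 0.0, "wx": 0.0, "wy": 0.0, "wz": 0.0, "fingers": 0.65}

```text
time: 9.5
position: [0.4417, 0.032, 0.1055]
tool_rot: [-0.0, 1.0, -0.0, 0.0]
force: [0.2, -0.2, 0.4]
width: 0.0619
finger_force: 0.0
```

>>> arm_command:
  deltas:
    - {"tx": 0.0, "ty": 0.0, "tz": 0.0, "wx": 0.0, "wy": 0.0, "wz": 0.0, "fingers": 0.3}
    - {"tx": 0.0, "ty": 0.0, "tz": 0.0, "wx": 0.0, "wy": 0.0, "wz": 0.0, "fingers": 0.3}
    - {"tx": 0.0, "ty": 0.0, "tz": 0.0, "wx": 0.0, "wy": 0.0, "wz": 0.0, "fingers": 0.3}
    - {"tx": 0.0, "ty": 0.0, "tz": 0.0, "wx": 0.0, "wy": 0.0, "wz": 0.0, "fingers": 0.3}
    - {"tx": 0.0, "ty": 0.0, "tz": 0.0, "wx": 0.0, "wy": 0.0, "wz": 0.0, "fingers": 0.3}

```text
time: 10.12
position: [0.4417, 0.0319, 0.1055]
tool_rot: [-0.0, 1.0, -0.0, 0.0]
force: [0.2, -0.2, 0.9]
width: 0.0382
finger_force: 30.0
```

>>> arm_command:
  deltas:
    - {"tx": 0.0, "ty": 0.0, "tz": 1.0, "wx": 0.0, "wy": 0.0, "wz": 0.0, "fingers": 0.3}
    - {"tx": 0.0, "ty": 0.0, "tz": 2.0, "wx": 0.0, "wy": 0.0, "wz": 0.0, "fingers": 0.3}
    - {"tx": 0.0, "ty": 0.0, "tz": 3.0, "wx": 0.0, "wy": 0.0, "wz": 0.0, "fingers": 0.3}
    - {"tx": 0.0, "ty": 0.0, "tz": 3.0, "wx": 0.0, "wy": 0.0, "wz": 0.0, "fingers": 0.3}
    - {"tx": 0.0, "ty": -2.0, "tz": 1.0, "wx": 0.0, "wy": 0.0, "wz": 0.0, "fingers": 0.3}

```text
time: 10.75
position: [0.4427, 0.0122, 0.2085]
tool_rot: [-0.001, 1.0, -0.0, 0.002]
force: [0.4, -0.4, -1.3]
width: 0.0381
finger_force: 30.0
```

```bash
python3 - <<'E'
from h import *
P=np.concatenate([cloud(dict(np.load(f'pics/{n}0.npz'))).reshape(-1,3) for n in('top','scene')])
for y in np.arange(-.42,-.1,.03):
    print(round(y,2),end=': ')
    for x in np.arange(.5,.74,.02):
        o=P[(abs(P[:,1]-y)<.015)&(abs(P[:,0]-x)<.01)&(P[:,2]<.5)]
        print(round(x,2),o[:,2].max().round(2) if len(o) else '-',end='  ')
    print()
E
```

```text
-0.42: 0.5 -  0.52 -  0.54 -  0.56 -  0.58 -  0.6 -  0.62 -  0.64 -  0.66 -  0.68 -  0.7 -  0.72 -  
-0.39: 0.5 0.01  0.52 0.01  0.54 0.01  0.56 0.01  0.58 0.01  0.6 0.01  0.62 0.01  0.64 0.01  0.66 0.01  0.68 0.01  0.7 0.01  0.72 0.01  
-0.36: 0.5 0.01  0.52 0.01  0.54 0.01  0.56 0.01  0.58 0.01  0.6 0.01  0.62 0.01  0.64 0.01  0.66 0.01  0.68 0.01  0.7 0.07  0.72 0.07  
-0.33: 0.5 0.01  0.52 0.01  0.54 0.01  0.56 0.01  0.58 0.01  0.6 0.01  0.62 0.01  0.64 0.01  0.66 0.01  0.68 0.01  0.7 0.07  0.72 0.07  
-0.3: 0.5 0.01  0.52 0.01  0.54 0.06  0.56 0.06  0.58 0.06  0.6 0.05  0.62 0.01  0.64 0.01  0.66 0.09  0.68 0.1  0.7 0.08  0.72 0.01  
-0.27: 0.5 0.01  0.52 0.01  0.54 0.06  0.56 0.06  0.58 0.06  0.6 0.05  0.62 0.01  0.64 0.01  0.66 0.1  0.68 0.1  0.7 0.1  0.72 0.02  
-0.24: 0.5 0.01  0.52 0.01  0.54 0.01  0.56 0.01  0.58 0.01  0.6 0.01  0.62 0.01  0.64 0.01  0.66 0.08  0.68 0.1  0.7 0.09  0.72 0.04  
-0.21: 0.5 0.01  0.52 0.01  0.54 0.01  0.56 0.01  0.58 0.01  0.6 0.01  0.62 0.0  0.64 0.0  0.66 0.0  0.68 0.0  0.7 0.0  0.72 0.05  
-0.18: 0.5 0.01  0.52 0.02  0.54 0.03  0.56 0.09  0.58 0.33  0.6 0.33  0.62 0.33  0.64 0.34  0.66 0.33  0.68 0.33  0.7 0.34  0.72 0.33  
-0.15: 0.5 0.01  0.52 0.02  0.54 0.02  0.56 0.34  0.58 0.35  0.6 0.34  0.62 0.35  0.64 0.35  0.66 0.35  0.68 0.35  0.7 0.35  0.72 0.34  
-0.12: 0.5 0.01  0.52 0.01  0.54 0.01  0.56 0.34  0.58 0.35  0.6 0.35  0.62 0.35  0.64 0.35  0.66 0.35  0.68 0.35  0.7 0.35  0.72 0.35
```

>>> arm_command:
  deltas:
    - {"tx": 0.0, "ty": -5.5, "tz": -1.0, "wx": 0.0, "wy": 0.0, "wz": 0.13, "fingers": 0.3}
    - {"tx": 0.0, "ty": -6.0, "tz": 0.0, "wx": 0.0, "wy": 0.0, "wz": 0.13, "fingers": 0.3}
    - {"tx": 0.0, "ty": -6.0, "tz": 0.0, "wx": 0.0, "wy": 0.0, "wz": 0.13, "fingers": 0.3}
    - {"tx": 0.0, "ty": -6.0, "tz": 0.0, "wx": 0.0, "wy": 0.0, "wz": 0.13, "fingers": 0.3}
    - {"tx": 0.0, "ty": -6.0, "tz": 0.0, "wx": 0.0, "wy": 0.0, "wz": 0.13, "fingers": 0.3}

```text
time: 11.38
position: [0.4414, -0.2851, 0.1962]
tool_rot: [-0.321, 0.947, -0.0, 0.0]
force: [0.9, 0.8, -0.0]
width: 0.0379
finger_force: 30.0
```

>>> arm_command:
  deltas:
    - {"tx": 2.0, "ty": 0.0, "tz": 0.0, "wx": 0.0, "wy": 0.0, "wz": 0.0, "fingers": 0.3}
    - {"tx": 4.0, "ty": 0.0, "tz": 0.0, "wx": 0.0, "wy": 0.0, "wz": 0.0, "fingers": 0.3}
    - {"tx": 4.0, "ty": 0.0, "tz": 0.0, "wx": 0.0, "wy": 0.0, "wz": 0.0, "fingers": 0.3}
    - {"tx": 0.0, "ty": 0.0, "tz": 0.0, "wx": 0.0, "wy": 0.0, "wz": 0.0, "fingers": 0.3}
    - {"tx": 0.0, "ty": 0.0, "tz": 0.0, "wx": 0.0, "wy": 0.0, "wz": 0.0, "fingers": 0.3}

```text
time: 12.0
position: [0.5412, -0.2829, 0.1953]
tool_rot: [-0.319, 0.948, 0.0, -0.0]
force: [-0.6, -0.2, -1.4]
width: 0.0382
finger_force: 30.0
```

```bash
python3 - <<'E'
from h import *
s,d=look('w7');print(s['q'])
A,c=pose(d,s)
p=(np.array([[.568,-.285,.055],[.568+.0228,-.285,.055],s['position']-[0,0,.0265]])-c)@A
print(cv2.projectPoints(p[:,None],np.zeros(3),np.zeros(3),d['mtx'],np.array([float(d['k1']),0,0,0,0]))[0][:,0])
E
```

```text
12.0 [ 0.5412 -0.2829  0.1953] [-3.195e-01  9.476e-01  3.000e-04 -4.000e-04] [-0.6 -0.2 -1.4] 0.038228763809570805
[-5.69517322e-01  7.01577281e-02  1.78383626e+00 -2.31007430e-04
  1.28850730e+00 -2.79064831e+00]
[[264.10633177 233.52696481]
 [249.73329937 251.8813176 ]
 [283.5767993  262.38124862]]
```

View pics/w7.png

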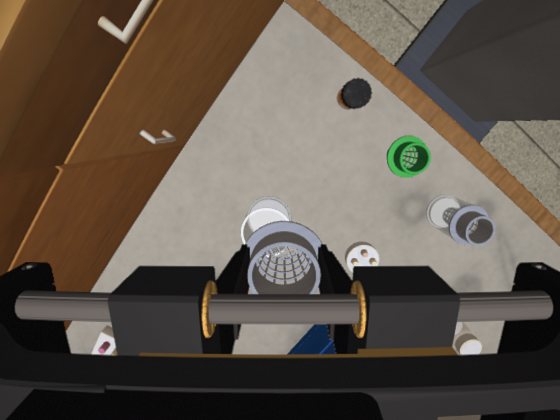

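The medium basket is at (285,262) in the grip. D's rim arc is visible behind it at about (262,225), and the small basket in C at (470,225) is fine. I'll fit the visible arc and the held flange.

```bash
python3 - <<'E'
from h import *
d,s=load('w7')
g=cv2.cvtColor(d['image'],cv2.COLOR_RGB2GRAY);th=cv2.morphologyEx(g,cv2.MORPH_TOPHAT,np.ones((7,7),np.uint8))
v,u=np.nonzero(th>35);k=(u>236)&(u<292)&(v<246)&(v>203)
P=onplane(d,np.c_[u,v][k],.055,s)[:,:2];f=abs(np.hypot(*(P-[.5675,-.2848]).T)-.02275);P=P[f<.003]
print(len(P),least_squares(lambda q:np.hypot(*(P-q).T)-.02275,[.5675,-.2848],loss='soft_l1',f_scale=.0006).x.round(4))
e=cv2.Canny(g,60,140);v,u=np.nonzero(e);z=s['position'][2]-.0265
P=onplane(d,np.c_[u,v],z,s)[:,:2];c=s['position'][:2];f=abs(np.hypot(*(P-c).T)-.0245)
P=P[(f<.002)&(v<246)];print(len(P),least_squares(lambda q:np.hypot(*(P-q).T)-.0245,c,loss='soft_l1',f_scale=.0004).x.round(4),c)
E
```

```text
110 [ 0.566  -0.2843]
191 [ 0.541  -0.2832] [ 0.54115823 -0.28292163]
```

>>> arm_command:
  deltas:
    - {"tx": 1.5, "ty": -0.15, "tz": 0.0, "wx": 0.0, "wy": 0.0, "wz": 0.0, "fingers": 0.3}
    - {"tx": 1.0, "ty": 0.0, "tz": -2.0, "wx": 0.0, "wy": 0.0, "wz": 0.0, "fingers": 0.3}
    - {"tx": 0.0, "ty": 0.0, "tz": -3.0, "wx": 0.0, "wy": 0.0, "wz": 0.0, "fingers": 0.3}
    - {"tx": 0.0, "ty": 0.0, "tz": -1.3, "wx": 0.0, "wy": 0.0, "wz": 0.0, "fingers": 0.3}
    - {"tx": 0.0, "ty": 0.0, "tz": 0.0, "wx": 0.0, "wy": 0.0, "wz": 0.0, "fingers": 0.3}

```text
time: 12.68
position: [0.5657, -0.2839, 0.1302]
tool_rot: [-0.319, 0.948, 0.001, -0.001]
force: [-0.5, 0.3, -0.3]
width: 0.0382
finger_force: 30.0
```

```bash
python3 - <<'E'
from h import *
s,d=look('w8');a=d['image'][150:300,160:410]
t=get_image('scene')['image'][180:310,330:460]
save('w8c.png',np.hstack([cv2.resize(a,(500,300)),cv2.resize(t,(300,300))]))
E
```

```text
12.675 [ 0.5657 -0.2839  0.1302] [-0.3194  0.9476  0.0014 -0.0012] [-0.5  0.3 -0.3] 0.038179049263249575
```

View pics/w8c.png

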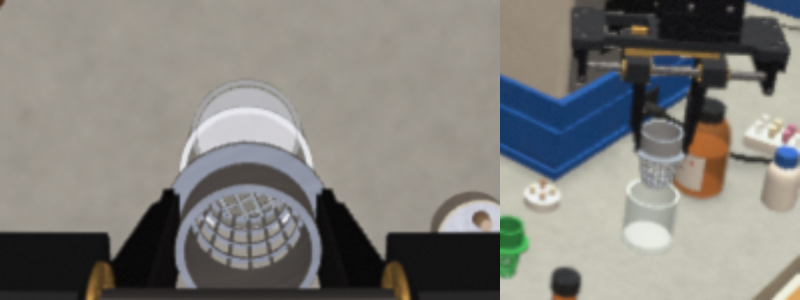

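The basket sits over beaker D's rim, with crop apexes at (247,108) and (248,145), so it's aligned sideways. One picture is left, so from here I'll work from numbers.

```bash
cat >> h.py <<'E'
def arc(d,s,z,r,c,vmax,tol=.003):
    g=cv2.cvtColor(d['image'],cv2.COLOR_RGB2GRAY);th=cv2.morphologyEx(g,cv2.MORPH_TOPHAT,np.ones((7,7),np.uint8))
    v,u=np.nonzero(th>35);k=v<vmax;P=onplane(d,np.c_[u,v][k],z,s)[:,:2];P=P[abs(np.hypot(*(P-c).T)-r)<tol]
    q=least_squares(lambda q:np.hypot(*(P-q).T)-r,c,loss='soft_l1',f_scale=.0006).x
    print('arc',len(P),q.round(4));return q
E
python3 - <<'E'
from h import *
d,s=load('w8')
for c in((.5667,-.2845),(.568,-.285)):arc(d,s,.055,.02275,c,232)
C=cloud(d,s).reshape(-1,3);o=C[(C[:,2]>.095)&(C[:,2]<.112)&(np.hypot(*(C[:,:2]-[.566,-.284]).T)<.03)]
print(len(o),o.mean(0).round(4))
E
```

```text
arc 103 [ 0.5661 -0.2841]
arc 105 [ 0.5662 -0.2841]
2076 [ 0.5609 -0.2875  0.1046]
```

>>> arm_command:
  deltas:
    - {"tx": 0.05, "ty": 0.0, "tz": -2.0, "wx": 0.0, "wy": 0.0, "wz": 0.0, "fingers": 0.3}
    - {"tx": 0.0, "ty": 0.0, "tz": -1.2, "wx": 0.0, "wy": 0.0, "wz": 0.0, "fingers": 0.3}
    - {"tx": 0.0, "ty": 0.0, "tz": -0.8, "wx": 0.0, "wy": 0.0, "wz": 0.0, "fingers": 0.3}
    - {"tx": 0.0, "ty": 0.0, "tz": 0.0, "wx": 0.0, "wy": 0.0, "wz": 0.0, "fingers": 0.3}
    - {"tx": 0.0, "ty": 0.0, "tz": 0.0, "wx": 0.0, "wy": 0.0, "wz": 0.0, "fingers": 0.3}

```text
time: 13.4
position: [0.5674, -0.2847, 0.0927]
tool_rot: [-0.319, 0.948, -0.0, 0.0]
force: [-0.3, -0.3, -0.3]
width: 0.0381
finger_force: 30.0
```

>>> arm_command:
  deltas:
    - {"tx": -0.1, "ty": 0.05, "tz": -0.3, "wx": 0.0, "wy": 0.0, "wz": 0.0, "fingers": 0.3}
    - {"tx": 0.0, "ty": 0.0, "tz": -0.4, "wx": 0.0, "wy": 0.0, "wz": 0.0, "fingers": 0.3}
    - {"tx": 0.0, "ty": 0.0, "tz": 0.0, "wx": 0.0, "wy": 0.0, "wz": 0.0, "fingers": 0.3}
    - {"tx": 0.0, "ty": 0.0, "tz": 0.0, "wx": 0.0, "wy": 0.0, "wz": 0.0, "fingers": 0.3}

```text
time: 13.9
position: [0.5661, -0.2841, 0.0853]
tool_rot: [-0.319, 0.948, -0.0, -0.0]
force: [-0.1, 0.0, -1.3]
width: 0.0379
finger_force: 30.0
```

>>> arm_command:
  deltas:
    - {"tx": 0.0, "ty": 0.0, "tz": -0.1, "wx": 0.0, "wy": 0.0, "wz": 0.0, "fingers": 0.3}
    - {"tx": 0.0, "ty": 0.0, "tz": 0.0, "wx": 0.0, "wy": 0.0, "wz": 0.0, "fingers": 0.3}
    - {"tx": 0.0, "ty": 0.0, "tz": 0.0, "wx": 0.0, "wy": 0.0, "wz": 0.0, "fingers": 0.3}

```text
time: 14.28
position: [0.5663, -0.2842, 0.0846]
tool_rot: [-0.319, 0.948, -0.0, 0.0]
force: [-0.1, -0.0, 0.7]
width: 0.0381
finger_force: 30.0
```

>>> arm_command:
  deltas:
    - {"tx": 0.0, "ty": 0.0, "tz": -0.06, "wx": 0.0, "wy": 0.0, "wz": 0.0, "fingers": 0.3}
    - {"tx": 0.0, "ty": 0.0, "tz": 0.0, "wx": 0.0, "wy": 0.0, "wz": 0.0, "fingers": 0.3}
    - {"tx": 0.0, "ty": 0.0, "tz": 0.0, "wx": 0.0, "wy": 0.0, "wz": 0.0, "fingers": 0.3}

```text
time: 14.65
position: [0.5664, -0.2842, 0.0845]
tool_rot: [-0.319, 0.948, -0.0, 0.0]
force: [-1.6, 0.4, 5.0]
width: 0.0381
finger_force: 30.0
```

>>> arm_command:
  deltas:
    - {"tx": 0.0, "ty": 0.0, "tz": 0.03, "wx": 0.0, "wy": 0.0, "wz": 0.0, "fingers": 0.45}
    - {"tx": 0.0, "ty": 0.0, "tz": 0.0, "wx": 0.0, "wy": 0.0, "wz": 0.0, "fingers": 0.5}
    - {"tx": 0.0, "ty": 0.0, "tz": 0.0, "wx": 0.0, "wy": 0.0, "wz": 0.0, "fingers": 0.55}
    - {"tx": 0.0, "ty": 0.0, "tz": 2.0, "wx": 0.0, "wy": 0.0, "wz": 0.0, "fingers": 0.6}
    - {"tx": 0.0, "ty": 0.0, "tz": 5.0, "wx": 0.0, "wy": 0.0, "wz": 0.0, "fingers": 0.7}

```text
time: 15.28
position: [0.5645, -0.2831, 0.1525]
tool_rot: [-0.319, 0.948, 0.002, -0.002]
force: [0.6, 0.5, 0.5]
width: 0.0622
finger_force: 0.0
```

>>> arm_command:
  deltas:
    - {"tx": -3.0, "ty": 0.0, "tz": 4.0, "wx": 0.0, "wy": 0.0, "wz": 0.0, "fingers": 0.75}
    - {"tx": -5.0, "ty": 0.0, "tz": 2.0, "wx": 0.0, "wy": 0.0, "wz": 0.0, "fingers": 0.75}
    - {"tx": -4.0, "ty": 2.0, "tz": 0.0, "wx": 0.0, "wy": 0.0, "wz": 0.0, "fingers": 0.75}
    - {"tx": 0.0, "ty": 5.0, "tz": 0.0, "wx": 0.0, "wy": 0.0, "wz": -0.13, "fingers": 0.75}
    - {"tx": 0.0, "ty": 6.0, "tz": 0.0, "wx": 0.0, "wy": 0.0, "wz": -0.13, "fingers": 0.75}

```text
time: 15.9
position: [0.4459, -0.1537, 0.216]
tool_rot: [-0.19, 0.982, -0.001, 0.001]
force: [0.4, 0.5, 0.2]
width: 0.0712
finger_force: 0.0
```

>>> arm_command:
  deltas:
    - {"tx": 0.0, "ty": 6.0, "tz": 0.0, "wx": 0.0, "wy": 0.0, "wz": -0.13, "fingers": 0.75}
    - {"tx": 0.0, "ty": 6.0, "tz": 0.0, "wx": 0.0, "wy": 0.0, "wz": -0.13, "fingers": 0.75}
    - {"tx": 0.0, "ty": 5.0, "tz": 0.0, "wx": 0.0, "wy": 0.0, "wz": -0.13, "fingers": 0.75}
    - {"tx": 0.0, "ty": 0.0, "tz": 0.0, "wx": 0.0, "wy": 0.0, "wz": 0.0, "fingers": 0.75}
    - {"tx": 0.0, "ty": 0.0, "tz": 0.0, "wx": 0.0, "wy": 0.0, "wz": 0.0, "fingers": 0.75}

```text
time: 16.52
position: [0.4464, 0.0157, 0.2151]
tool_rot: [-0.001, 1.0, -0.0, 0.001]
force: [-0.7, -0.7, 0.2]
width: 0.0712
finger_force: 0.0
```

```bash
python3 - <<'E'
from h import *
s,d=look('w9')
stack(d,s,(.4424,.0309),((.079,.0245),(.058,.0295),(.037,.0345)))
t=get_image('top');C=cloud(t).reshape(-1,3)
for n,c,r in(('C',(.4453,-.136),.022),('D',(.566,-.2843),.028),('st',(.4424,.031),.035)):
    o=C[(np.hypot(*(C[:,:2]-c).T)<r)&(C[:,2]<.2)];print(n,np.percentile(o[:,2],[50,90,99]).round(4))
    o=o[o[:,2]>.05];print((o.max(0)+o.min(0))[:2]/2)
E
```

```text
16.525 [0.4464 0.0157 0.2151] [-8.e-04  1.e+00 -3.e-04  8.e-04] [-0.7 -0.7  0.2] 0.07121160558552363
z 0.079 286 x 0.4431 y 0.031
z 0.058 911 x 0.4427 y 0.0308
z 0.037 816 x 0.4426 y 0.0308
C [0.0517 0.0726 0.0775]
[ 0.44512566 -0.13568648]
D [0.0449 0.0738 0.0804]
[ 0.56652153 -0.28307216]Traceback (most recent call last):
  File "<stdin>", line 6, in <module>
    return _quantile_unchecked(
        a, q, axis, out, overwrite_input, method, keepdims, weights)
    return _ureduce(a,
                    func=_quantile_ureduce_func,
    ...<5 lines>...
                    overwrite_input=overwrite_input,
                    method=method)
    r = func(a, **kwargs)
    result = _quantile(arr,
                       quantiles=q,
    ...<2 lines>...
                       out=out,
                       weights=wgt)
    slices_having_nans = np.isnan(arr[-1, ...])
                                  ~~~^^^^^^^^^
IndexError: index -1 is out of bounds for axis 0 with size 0
```

>>> arm_command:
  deltas:
    - {"tx": -0.4, "ty": 1.5, "tz": -3.0, "wx": 0.0, "wy": 0.0, "wz": 0.0, "fingers": 0.75}
    - {"tx": 0.0, "ty": 0.0, "tz": -4.0, "wx": 0.0, "wy": 0.0, "wz": 0.0, "fingers": 0.75}
    - {"tx": 0.0, "ty": 0.0, "tz": -4.0, "wx": 0.0, "wy": 0.0, "wz": 0.0, "fingers": 0.75}
    - {"tx": 0.0, "ty": 0.0, "tz": 0.0, "wx": 0.0, "wy": 0.0, "wz": 0.0, "fingers": 0.75}
    - {"tx": 0.0, "ty": 0.0, "tz": 0.0, "wx": 0.0, "wy": 0.0, "wz": 0.0, "fingers": 0.75}

```text
time: 17.25
position: [0.4432, 0.0301, 0.1056]
tool_rot: [0.001, 1.0, -0.0, 0.001]
force: [0.7, 0.4, 0.1]
width: 0.0712
finger_force: 0.0
```

>>> arm_command:
  deltas:
    - {"tx": -0.05, "ty": 0.05, "tz": -1.2, "wx": 0.0, "wy": 0.0, "wz": 0.0, "fingers": 0.75}
    - {"tx": 0.0, "ty": 0.0, "tz": -0.8, "wx": 0.0, "wy": 0.0, "wz": 0.0, "fingers": 0.75}
    - {"tx": 0.0, "ty": 0.0, "tz": 0.0, "wx": 0.0, "wy": 0.0, "wz": 0.0, "fingers": 0.75}
    - {"tx": 0.0, "ty": 0.0, "tz": 0.0, "wx": 0.0, "wy": 0.0, "wz": 0.0, "fingers": 0.75}

```text
time: 17.75
position: [0.4417, 0.0315, 0.0842]
tool_rot: [-0.0, 1.0, -0.0, 0.0]
force: [0.8, 0.4, 0.1]
width: 0.0711
finger_force: 0.0
```

>>> arm_command:
  deltas:
    - {"tx": 0.0, "ty": 0.0, "tz": 0.0, "wx": 0.0, "wy": 0.0, "wz": 0.0, "fingers": 0.4}
    - {"tx": 0.0, "ty": 0.0, "tz": 0.0, "wx": 0.0, "wy": 0.0, "wz": 0.0, "fingers": 0.4}
    - {"tx": 0.0, "ty": 0.0, "tz": 0.0, "wx": 0.0, "wy": 0.0, "wz": 0.0, "fingers": 0.4}
    - {"tx": 0.0, "ty": 0.0, "tz": 0.0, "wx": 0.0, "wy": 0.0, "wz": 0.0, "fingers": 0.4}
    - {"tx": 0.0, "ty": 0.0, "tz": 0.0, "wx": 0.0, "wy": 0.0, "wz": 0.0, "fingers": 0.4}

```text
time: 18.38
position: [0.4417, 0.0314, 0.0842]
tool_rot: [-0.0, 1.0, 0.0, 0.0]
force: [-0.0, 0.4, 1.1]
width: 0.0475
finger_force: 30.0
```

>>> arm_command:
  deltas:
    - {"tx": 0.0, "ty": 0.0, "tz": 1.0, "wx": 0.0, "wy": 0.0, "wz": 0.0, "fingers": 0.4}
    - {"tx": 0.0, "ty": 0.0, "tz": 2.0, "wx": 0.0, "wy": 0.0, "wz": 0.0, "fingers": 0.4}
    - {"tx": 0.0, "ty": 0.0, "tz": 3.0, "wx": 0.0, "wy": 0.0, "wz": 0.0, "fingers": 0.4}
    - {"tx": 0.0, "ty": 0.0, "tz": 4.0, "wx": 0.0, "wy": 0.0, "wz": 0.0, "fingers": 0.4}
    - {"tx": 0.0, "ty": 3.0, "tz": 2.0, "wx": 0.0, "wy": 0.0, "wz": 0.0, "fingers": 0.4}

```text
time: 19.0
position: [0.4427, 0.0609, 0.2073]
tool_rot: [0.001, 1.0, -0.0, 0.002]
force: [0.0, 0.8, -0.8]
width: 0.0475
finger_force: 30.0
```

>>> arm_command:
  deltas:
    - {"tx": 0.0, "ty": 5.0, "tz": 0.0, "wx": 0.0, "wy": 0.0, "wz": 0.0, "fingers": 0.4}
    - {"tx": 0.0, "ty": 5.0, "tz": 0.0, "wx": 0.0, "wy": 0.0, "wz": 0.0, "fingers": 0.4}
    - {"tx": 0.0, "ty": 5.0, "tz": 0.0, "wx": 0.0, "wy": 0.0, "wz": 0.0, "fingers": 0.4}
    - {"tx": 0.0, "ty": 5.0, "tz": 0.0, "wx": 0.0, "wy": 0.0, "wz": 0.0, "fingers": 0.4}
    - {"tx": 0.4, "ty": 5.0, "tz": 0.0, "wx": 0.0, "wy": 0.0, "wz": 0.0, "fingers": 0.4}

```text
time: 19.62
position: [0.4453, 0.3132, 0.2047]
tool_rot: [-0.0, 1.0, 0.0, 0.0]
force: [0.9, -0.0, -0.2]
width: 0.047
finger_force: 30.0
```

>>> arm_command:
  deltas:
    - {"tx": 0.0, "ty": 2.5, "tz": 0.0, "wx": 0.0, "wy": 0.0, "wz": 0.0, "fingers": 0.4}
    - {"tx": 0.0, "ty": 0.0, "tz": 0.0, "wx": 0.0, "wy": 0.0, "wz": 0.0, "fingers": 0.4}
    - {"tx": 0.0, "ty": 0.0, "tz": 0.0, "wx": 0.0, "wy": 0.0, "wz": 0.0, "fingers": 0.4}

```text
time: 20.0
position: [0.4455, 0.3358, 0.2041]
tool_rot: [-0.0, 1.0, -0.0, -0.0]
force: [-0.2, 0.4, -0.9]
width: 0.0471
finger_force: 30.0
```

Close to target. Now down to just above the rim, after an xy correction.

>>> arm_command:
  deltas:
    - {"tx": 0.25, "ty": 0.95, "tz": -1.0, "wx": 0.0, "wy": 0.0, "wz": 0.0, "fingers": 0.4}
    - {"tx": 0.0, "ty": 0.0, "tz": -3.0, "wx": 0.0, "wy": 0.0, "wz": 0.0, "fingers": 0.4}
    - {"tx": 0.0, "ty": 0.0, "tz": -2.9, "wx": 0.0, "wy": 0.0, "wz": 0.0, "fingers": 0.4}
    - {"tx": 0.0, "ty": 0.0, "tz": 0.0, "wx": 0.0, "wy": 0.0, "wz": 0.0, "fingers": 0.4}
    - {"tx": 0.0, "ty": 0.0, "tz": 0.0, "wx": 0.0, "wy": 0.0, "wz": 0.0, "fingers": 0.4}

```text
time: 20.62
position: [0.4487, 0.346, 0.1359]
tool_rot: [0.0, 1.0, 0.0, 0.0]
force: [-0.3, -0.4, -0.3]
width: 0.0469
finger_force: 30.0
```

```bash
python3 - <<'E'
from h import *
s,d=look('w10')
arc(d,s,.058,.02775,(.4483,.3453),236)
g=cv2.cvtColor(d['image'],cv2.COLOR_RGB2GRAY);e=cv2.Canny(g,60,140);v,u=np.nonzero(e);z=s['position'][2]-.0262
P=onplane(d,np.c_[u,v],z,s)[:,:2];c=s['position'][:2];f=abs(np.hypot(*(P-c).T)-.0295)
P=P[(f<.002)&(v<246)];print(len(P),least_squares(lambda q:np.hypot(*(P-q).T)-.0295,c,loss='soft_l1',f_scale=.0004).x.round(4),c)
E
```

```text
20.625 [0.4487 0.346  0.1359] [2.e-04 1.e+00 3.e-04 5.e-04] [-0.3 -0.4 -0.3] 0.04688811517878949
arc 119 [0.4482 0.3454]
246 [0.4486 0.3459] [0.44870611 0.34598635]
```

>>> arm_command:
  deltas:
    - {"tx": -0.06, "ty": -0.06, "tz": -1.5, "wx": 0.0, "wy": 0.0, "wz": 0.0, "fingers": 0.4}
    - {"tx": 0.0, "ty": 0.0, "tz": -1.5, "wx": 0.0, "wy": 0.0, "wz": 0.0, "fingers": 0.4}
    - {"tx": 0.0, "ty": 0.0, "tz": -1.2, "wx": 0.0, "wy": 0.0, "wz": 0.0, "fingers": 0.4}
    - {"tx": 0.0, "ty": 0.0, "tz": 0.0, "wx": 0.0, "wy": 0.0, "wz": 0.0, "fingers": 0.4}
    - {"tx": 0.0, "ty": 0.0, "tz": 0.0, "wx": 0.0, "wy": 0.0, "wz": 0.0, "fingers": 0.4}

```text
time: 21.3
position: [0.4477, 0.3455, 0.0931]
tool_rot: [-0.0, 1.0, 0.0, 0.0]
force: [1.0, 0.2, -0.2]
width: 0.0475
finger_force: 30.0
```

>>> arm_command:
  deltas:
    - {"tx": 0.03, "ty": 0.0, "tz": -0.3, "wx": 0.0, "wy": 0.0, "wz": 0.0, "fingers": 0.4}
    - {"tx": 0.0, "ty": 0.0, "tz": -0.25, "wx": 0.0, "wy": 0.0, "wz": 0.0, "fingers": 0.4}
    - {"tx": 0.0, "ty": 0.0, "tz": 0.0, "wx": 0.0, "wy": 0.0, "wz": 0.0, "fingers": 0.4}
    - {"tx": 0.0, "ty": 0.0, "tz": 0.0, "wx": 0.0, "wy": 0.0, "wz": 0.0, "fingers": 0.4}

```text
time: 21.8
position: [0.4479, 0.3454, 0.0876]
tool_rot: [-0.0, 1.0, 0.0, 0.0]
force: [-0.8, -0.7, -0.3]
width: 0.0475
finger_force: 30.0
```

>>> arm_command:
  deltas:
    - {"tx": 0.0, "ty": 0.0, "tz": -0.06, "wx": 0.0, "wy": 0.0, "wz": 0.0, "fingers": 0.4}
    - {"tx": 0.0, "ty": 0.0, "tz": 0.0, "wx": 0.0, "wy": 0.0, "wz": 0.0, "fingers": 0.4}
    - {"tx": 0.0, "ty": 0.0, "tz": 0.0, "wx": 0.0, "wy": 0.0, "wz": 0.0, "fingers": 0.4}

```text
time: 22.18
position: [0.448, 0.3455, 0.0873]
tool_rot: [-0.0, 1.0, 0.0, 0.0]
force: [-0.8, -0.7, 0.9]
width: 0.0475
finger_force: 30.0
```

>>> arm_command:
  deltas:
    - {"tx": 0.0, "ty": 0.0, "tz": -0.06, "wx": 0.0, "wy": 0.0, "wz": 0.0, "fingers": 0.4}
    - {"tx": 0.0, "ty": 0.0, "tz": 0.0, "wx": 0.0, "wy": 0.0, "wz": 0.0, "fingers": 0.4}
    - {"tx": 0.0, "ty": 0.0, "tz": 0.0, "wx": 0.0, "wy": 0.0, "wz": 0.0, "fingers": 0.4}

```text
time: 22.55
position: [0.4482, 0.3457, 0.0872]
tool_rot: [-0.0, 1.0, 0.0, 0.0]
force: [-1.3, -0.8, 5.0]
width: 0.0474
finger_force: 30.0
```

>>> arm_command:
  deltas:
    - {"tx": 0.0, "ty": 0.0, "tz": 0.03, "wx": 0.0, "wy": 0.0, "wz": 0.0, "fingers": 0.55}
    - {"tx": 0.0, "ty": 0.0, "tz": 0.0, "wx": 0.0, "wy": 0.0, "wz": 0.0, "fingers": 0.6}
    - {"tx": 0.0, "ty": 0.0, "tz": 0.0, "wx": 0.0, "wy": 0.0, "wz": 0.0, "fingers": 0.65}
    - {"tx": 0.0, "ty": 0.0, "tz": 2.0, "wx": 0.0, "wy": 0.0, "wz": 0.0, "fingers": 0.7}
    - {"tx": 0.0, "ty": 0.0, "tz": 5.0, "wx": 0.0, "wy": 0.0, "wz": 0.0, "fingers": 0.8}

```text
time: 23.18
position: [0.4461, 0.3443, 0.1553]
tool_rot: [-0.0, 1.0, -0.002, -0.003]
force: [0.1, -0.1, 0.3]
width: 0.0721
finger_force: 0.0
```

>>> arm_command:
  deltas:
    - {"tx": 0.0, "ty": -3.0, "tz": 4.0, "wx": 0.0, "wy": 0.0, "wz": 0.0, "fingers": 0.88}
    - {"tx": 0.0, "ty": -5.5, "tz": 2.0, "wx": 0.0, "wy": 0.0, "wz": 0.0, "fingers": 0.88}
    - {"tx": 0.0, "ty": -6.0, "tz": 0.0, "wx": 0.0, "wy": 0.0, "wz": 0.0, "fingers": 0.88}
    - {"tx": 0.0, "ty": -6.0, "tz": 0.0, "wx": 0.0, "wy": 0.0, "wz": 0.0, "fingers": 0.88}
    - {"tx": 0.0, "ty": -6.0, "tz": 0.0, "wx": 0.0, "wy": 0.0, "wz": 0.0, "fingers": 0.88}

```text
time: 23.8
position: [0.4478, 0.0787, 0.2184]
tool_rot: [-0.0, 1.0, 0.0, 0.001]
force: [0.3, -0.2, 0.9]
width: 0.0837
finger_force: 0.0
```

>>> arm_command:
  deltas:
    - {"tx": 0.0, "ty": -4.0, "tz": 0.0, "wx": 0.0, "wy": 0.0, "wz": 0.0, "fingers": 0.88}
    - {"tx": 0.0, "ty": 0.0, "tz": 0.0, "wx": 0.0, "wy": 0.0, "wz": 0.0, "fingers": 0.88}
    - {"tx": 0.0, "ty": 0.0, "tz": 0.0, "wx": 0.0, "wy": 0.0, "wz": 0.0, "fingers": 0.88}

```text
time: 24.18
position: [0.448, 0.0406, 0.2176]
tool_rot: [0.0, 1.0, 0.0, 0.001]
force: [-0.4, 1.0, -0.7]
width: 0.0839
finger_force: 0.0
```

```bash
python3 - <<'E'
from h import *
s,d=look('w11')
stack(d,s,(.4424,.0309),((.058,.0295),(.037,.0345)))
C=cloud(d,s).reshape(-1,3);o=C[(np.hypot(*(C[:,:2]-[.448,.345]).T)<.035)&(C[:,2]<.2)];print('A',len(o),np.percentile(o[:,2],[50,90,99]).round(4) if len(o) else '')
rim(d,s,(0,0),0,.062,.03275) if 0 else arc(d,s,.062,.03275,(.4376,.184),260)
E
```

```text
24.175 [0.448  0.0406 0.2176] [1.e-04 1.e+00 2.e-04 7.e-04] [-0.4  1.  -0.7] 0.0838514325138187
z 0.058 311 x 0.4431 y 0.0307
z 0.037 913 x 0.4425 y 0.0311
A 2463 [0.024  0.054  0.0611]
arc 355 [0.4376 0.1839]
```

```bash
python3 - <<'E'
from h import *
t=get_image('top');np.savez('pics/top11.npz',**t);C=cloud(t);S=get_image('scene');np.savez('pics/sc11.npz',**S)
for n,K in(('top',C),('scene',cloud(S))):
  K=K.reshape(-1,3)
  for m,c,r in(('A',(.448,.345),.03),('C',(.4453,-.136),.022),('D',(.566,-.2843),.028)):
    o=K[(np.hypot(*(K[:,:2]-c).T)<r)&(K[:,2]<.2)];h=o[o[:,2]>.066]
    print(n,m,len(o),np.percentile(o[:,2],[50,90,99]).round(4),len(h),((h.max(0)+h.min(0))/2).round(4) if len(h) else '')
E
```

```text
top A 459 [0.0483 0.0771 0.0826] 104 [0.4509 0.3425 0.0752]
top C 217 [0.0515 0.0725 0.0756] 33 [ 0.446  -0.1363  0.0718]
top D 371 [0.0435 0.073  0.0793] 58 [ 0.5668 -0.2845  0.0733]
scene A 993 [0.005  0.0711 0.08  ] 147 [0.4491 0.3443 0.0735]
scene C 573 [0.0415 0.0684 0.0737] 78 [ 0.445  -0.137   0.0703]
scene D 850 [0.0462 0.072  0.0765] 163 [ 0.5677 -0.2845  0.0718]
```

>>> arm_command:
  deltas:
    - {"tx": -0.55, "ty": -0.95, "tz": -3.0, "wx": 0.0, "wy": 0.0, "wz": 0.0, "fingers": 0.88}
    - {"tx": 0.0, "ty": 0.0, "tz": -4.0, "wx": 0.0, "wy": 0.0, "wz": 0.0, "fingers": 0.88}
    - {"tx": 0.0, "ty": 0.0, "tz": -4.0, "wx": 0.0, "wy": 0.0, "wz": 0.0, "fingers": 0.88}
    - {"tx": 0.0, "ty": 0.0, "tz": -2.2, "wx": 0.0, "wy": 0.0, "wz": 0.0, "fingers": 0.88}
    - {"tx": 0.0, "ty": 0.0, "tz": 0.0, "wx": 0.0, "wy": 0.0, "wz": 0.0, "fingers": 0.88}

```text
time: 24.95
position: [0.4406, 0.0318, 0.0826]
tool_rot: [-0.001, 1.0, 0.0, -0.002]
force: [0.2, 0.3, 0.3]
width: 0.0838
finger_force: 0.0
```

>>> arm_command:
  deltas:
    - {"tx": 0.0, "ty": -0.1, "tz": -1.2, "wx": 0.0, "wy": 0.0, "wz": 0.0, "fingers": 0.88}
    - {"tx": 0.0, "ty": 0.0, "tz": -0.8, "wx": 0.0, "wy": 0.0, "wz": 0.0, "fingers": 0.88}
    - {"tx": 0.0, "ty": 0.0, "tz": 0.0, "wx": 0.0, "wy": 0.0, "wz": 0.0, "fingers": 0.88}
    - {"tx": 0.0, "ty": 0.0, "tz": 0.0, "wx": 0.0, "wy": 0.0, "wz": 0.0, "fingers": 0.88}

```text
time: 25.45
position: [0.4427, 0.0298, 0.0651]
tool_rot: [-0.0, 1.0, -0.0, 0.0]
force: [-0.1, -0.1, 0.7]
width: 0.0835
finger_force: 0.0
```

>>> arm_command:
  deltas:
    - {"tx": 0.0, "ty": 0.1, "tz": -0.15, "wx": 0.0, "wy": 0.0, "wz": 0.0, "fingers": 0.88}
    - {"tx": 0.0, "ty": 0.0, "tz": 0.0, "wx": 0.0, "wy": 0.0, "wz": 0.0, "fingers": 0.7}
    - {"tx": 0.0, "ty": 0.0, "tz": 0.0, "wx": 0.0, "wy": 0.0, "wz": 0.0, "fingers": 0.5}
    - {"tx": 0.0, "ty": 0.0, "tz": 0.0, "wx": 0.0, "wy": 0.0, "wz": 0.0, "fingers": 0.5}
    - {"tx": 0.0, "ty": 0.0, "tz": 0.0, "wx": 0.0, "wy": 0.0, "wz": 0.0, "fingers": 0.5}

```text
time: 26.08
position: [0.4424, 0.0308, 0.0632]
tool_rot: [-0.0, 1.0, -0.0, 0.0]
force: [-0.4, 0.1, -0.5]
width: 0.0575
finger_force: 30.0
```

>>> arm_command:
  deltas:
    - {"tx": 0.0, "ty": 0.0, "tz": 0.0, "wx": 0.0, "wy": 0.0, "wz": 0.0, "fingers": 0.5}
    - {"tx": 0.0, "ty": 0.0, "tz": 0.0, "wx": 0.0, "wy": 0.0, "wz": 0.0, "fingers": 0.5}

```text
time: 26.32
position: [0.4423, 0.0308, 0.0632]
tool_rot: [-0.0, 1.0, -0.0, 0.0]
force: [-0.6, 0.2, 0.8]
width: 0.0575
finger_force: 30.0
```

>>> arm_command:
  deltas:
    - {"tx": 0.0, "ty": 0.0, "tz": 1.0, "wx": 0.0, "wy": 0.0, "wz": 0.0, "fingers": 0.5}
    - {"tx": 0.0, "ty": 0.0, "tz": 3.0, "wx": 0.0, "wy": 0.0, "wz": 0.0, "fingers": 0.5}
    - {"tx": 0.0, "ty": 0.0, "tz": 4.0, "wx": 0.0, "wy": 0.0, "wz": 0.0, "fingers": 0.5}
    - {"tx": -0.2, "ty": 2.0, "tz": 3.5, "wx": 0.0, "wy": 0.0, "wz": 0.0, "fingers": 0.5}
    - {"tx": -0.2, "ty": 4.0, "tz": 0.0, "wx": 0.0, "wy": 0.0, "wz": 0.0, "fingers": 0.5}

```text
time: 26.95
position: [0.4408, 0.091, 0.183]
tool_rot: [0.001, 1.0, 0.0, 0.004]
force: [0.1, -0.2, -0.1]
width: 0.0572
finger_force: 30.0
```

>>> arm_command:
  deltas:
    - {"tx": 0.0, "ty": 4.0, "tz": 0.0, "wx": 0.0, "wy": 0.0, "wz": 0.0, "fingers": 0.5}
    - {"tx": 0.0, "ty": 4.0, "tz": 0.0, "wx": 0.0, "wy": 0.0, "wz": 0.0, "fingers": 0.5}
    - {"tx": 0.0, "ty": 1.5, "tz": 0.0, "wx": 0.0, "wy": 0.0, "wz": 0.0, "fingers": 0.5}
    - {"tx": 0.0, "ty": 0.0, "tz": 0.0, "wx": 0.0, "wy": 0.0, "wz": 0.0, "fingers": 0.5}
    - {"tx": 0.0, "ty": 0.0, "tz": 0.0, "wx": 0.0, "wy": 0.0, "wz": 0.0, "fingers": 0.5}

```text
time: 27.58
position: [0.4383, 0.185, 0.1781]
tool_rot: [0.0, 1.0, -0.0, -0.0]
force: [-0.6, -0.3, -0.2]
width: 0.0574
finger_force: 30.0
```

>>> arm_command:
  deltas:
    - {"tx": -0.05, "ty": -0.1, "tz": -2.0, "wx": 0.0, "wy": 0.0, "wz": 0.0, "fingers": 0.5}
    - {"tx": 0.0, "ty": 0.0, "tz": -1.8, "wx": 0.0, "wy": 0.0, "wz": 0.0, "fingers": 0.5}
    - {"tx": 0.0, "ty": 0.0, "tz": 0.0, "wx": 0.0, "wy": 0.0, "wz": 0.0, "fingers": 0.5}
    - {"tx": 0.0, "ty": 0.0, "tz": 0.0, "wx": 0.0, "wy": 0.0, "wz": 0.0, "fingers": 0.5}

```text
time: 28.08
position: [0.4381, 0.1846, 0.1404]
tool_rot: [0.0, 1.0, 0.0, 0.0]
force: [0.7, 0.3, -0.8]
width: 0.0572
finger_force: 30.0
```

```bash
python3 - <<'E'
from h import *
s,d=look('w12')
arc(d,s,.062,.03275,(.4376,.184),236)
g=cv2.cvtColor(d['image'],cv2.COLOR_RGB2GRAY);e=cv2.Canny(g,60,140);v,u=np.nonzero(e);z=s['position'][2]-.0262
P=onplane(d,np.c_[u,v],z,s)[:,:2];c=s['position'][:2];f=abs(np.hypot(*(P-c).T)-.0345)
P=P[(f<.002)&(v<246)];print(len(P),least_squares(lambda q:np.hypot(*(P-q).T)-.0345,c,loss='soft_l1',f_scale=.0004).x.round(4),c)
E
```

```text
28.075 [0.4381 0.1846 0.1404] [2.e-04 1.e+00 0.e+00 1.e-04] [ 0.7  0.3 -0.8] 0.057221264931311036
arc 127 [0.4375 0.1841]
250 [0.4374 0.1848] [0.43807028 0.18460207]
```

>>> arm_command:
  deltas:
    - {"tx": -0.04, "ty": -0.06, "tz": -1.5, "wx": 0.0, "wy": 0.0, "wz": 0.0, "fingers": 0.5}
    - {"tx": 0.0, "ty": 0.0, "tz": -1.5, "wx": 0.0, "wy": 0.0, "wz": 0.0, "fingers": 0.5}
    - {"tx": 0.0, "ty": 0.0, "tz": -1.3, "wx": 0.0, "wy": 0.0, "wz": 0.0, "fingers": 0.5}
    - {"tx": 0.0, "ty": 0.0, "tz": 0.0, "wx": 0.0, "wy": 0.0, "wz": 0.0, "fingers": 0.5}
    - {"tx": 0.0, "ty": 0.0, "tz": 0.0, "wx": 0.0, "wy": 0.0, "wz": 0.0, "fingers": 0.5}

```text
time: 28.75
position: [0.4375, 0.1843, 0.0972]
tool_rot: [-0.0, 1.0, -0.0, -0.0]
force: [0.3, 0.3, -0.6]
width: 0.0573
finger_force: 30.0
```

>>> arm_command:
  deltas:
    - {"tx": 0.0, "ty": 0.0, "tz": -0.35, "wx": 0.0, "wy": 0.0, "wz": 0.0, "fingers": 0.5}
    - {"tx": 0.0, "ty": 0.0, "tz": -0.22, "wx": 0.0, "wy": 0.0, "wz": 0.0, "fingers": 0.5}
    - {"tx": 0.0, "ty": 0.0, "tz": 0.0, "wx": 0.0, "wy": 0.0, "wz": 0.0, "fingers": 0.5}
    - {"tx": 0.0, "ty": 0.0, "tz": 0.0, "wx": 0.0, "wy": 0.0, "wz": 0.0, "fingers": 0.5}

```text
time: 29.25
position: [0.4375, 0.1843, 0.0915]
tool_rot: [-0.0, 1.0, 0.0, 0.0]
force: [-0.6, -0.2, -0.2]
width: 0.0573
finger_force: 30.0
```

>>> arm_command:
  deltas:
    - {"tx": 0.0, "ty": 0.0, "tz": -0.06, "wx": 0.0, "wy": 0.0, "wz": 0.0, "fingers": 0.5}
    - {"tx": 0.0, "ty": 0.0, "tz": 0.0, "wx": 0.0, "wy": 0.0, "wz": 0.0, "fingers": 0.5}
    - {"tx": 0.0, "ty": 0.0, "tz": 0.0, "wx": 0.0, "wy": 0.0, "wz": 0.0, "fingers": 0.5}

```text
time: 29.62
position: [0.4376, 0.1843, 0.0912]
tool_rot: [-0.0, 1.0, 0.0, 0.0]
force: [-0.3, -0.3, 2.5]
width: 0.0573
finger_force: 30.0
```

Contact, 2.5 N. Release and back away.

>>> arm_command:
  deltas:
    - {"tx": 0.0, "ty": 0.0, "tz": 0.0, "wx": 0.0, "wy": 0.0, "wz": 0.0, "fingers": 0.65}
    - {"tx": 0.0, "ty": 0.0, "tz": 0.0, "wx": 0.0, "wy": 0.0, "wz": 0.0, "fingers": 0.72}
    - {"tx": 0.0, "ty": 0.0, "tz": 0.0, "wx": 0.0, "wy": 0.0, "wz": 0.0, "fingers": 0.78}
    - {"tx": 0.0, "ty": 0.0, "tz": 2.0, "wx": 0.0, "wy": 0.0, "wz": 0.0, "fingers": 0.8}
    - {"tx": 0.0, "ty": 0.0, "tz": 5.0, "wx": 0.0, "wy": 0.0, "wz": 0.0, "fingers": 0.9}

```text
time: 30.25
position: [0.4353, 0.1836, 0.1585]
tool_rot: [-0.0, 1.0, -0.001, -0.003]
force: [1.8, -0.3, -0.1]
width: 0.0814
finger_force: 0.0
```

>>> arm_command:
  deltas:
    - {"tx": -1.0, "ty": 0.0, "tz": 5.0, "wx": 0.0, "wy": 0.0, "wz": 0.0, "fingers": 0.9}
    - {"tx": -3.0, "ty": 0.0, "tz": 3.0, "wx": 0.0, "wy": 0.0, "wz": 0.0, "fingers": 0.9}
    - {"tx": 0.0, "ty": 4.0, "tz": 0.0, "wx": 0.0, "wy": 0.0, "wz": 0.0, "fingers": 0.9}
    - {"tx": 0.0, "ty": 4.0, "tz": 0.0, "wx": 0.0, "wy": 0.0, "wz": 0.0, "fingers": 0.9}
    - {"tx": 0.0, "ty": 0.0, "tz": 0.0, "wx": 0.0, "wy": 0.0, "wz": 0.0, "fingers": 0.9}

```text
time: 30.88
position: [0.3971, 0.2658, 0.2408]
tool_rot: [-0.002, 1.0, 0.0, -0.0]
force: [0.3, 0.3, 0.7]
width: 0.0854
finger_force: 0.0
```

```bash
python3 - <<'E'
from h import *
s=status.sense();print(s['position'],s['time'])
S=get_image('scene');save('end.png',S['image'],(160,170,440,330),2.8)
E
```

```text
[0.39705984 0.26577883 0.24082877] 30.875
```

View pics/end.png

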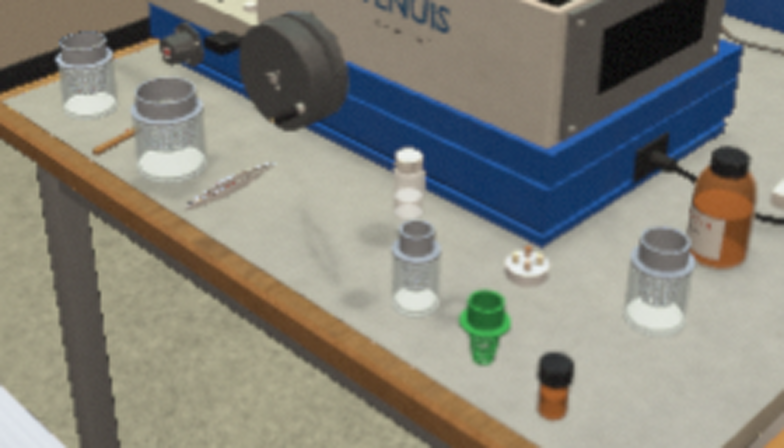

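All four baskets hang level in their beakers, at about (85,70), (168,110), (415,260) and (660,270). The vials and the green look-alike haven't moved.

```bash
python3 -c "
from bench import job
print(job.finish_job())"
```

```text
the job is handed in; nothing more can be done
None
```

All four baskets were taken off the stack one at a time from the top, hung level in their matching beakers and released, with the beakers and both vials left standing; the job was handed in at about 31 s of the 115 s allowed, and no verdict came back.

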